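# Turn out two dose tubes for the cupping trays

### The job

Set out the coffee doses for the next two cups: slowly turn the crank of the tube dispenser clockwise until a single glass dose tube rolls out onto its wire rest, carry that tube over and lay it lengthwise along the middle of one of the two sample trays, then turn out one more and lay it in the other tray. Clear the rest before turning out the second, so that glass never knocks on glass, keep the remaining tubes in the dispenser, lay the tubes down instead of dropping them, and leave the cups where they stand.

Things in the scene. Friction and masses are not known exactly. Their poses are not given: they have to be found in the camera images.
- dispenser: Fixed tube dispenser: drum with three pockets in a blue shroud under an upright single-file magazine. Origin on the counter below the drum; x from the crank side (-x, facing the robot) to the back, z up. Front plate's face at x = -57 mm, 124 mm wide, 198 mm high; above it the magazine, 47 mm wide, to 344 mm. Side opening low on the -y side, then a chute of two steel wires down to the rest.
- drum (a joint): Drum turn, rad; grows with the crank turned clockwise seen from the robot. Stays where left, drag 0.1 N m. Pockets 2.09 apart; one is under the magazine at about 1.05, 3.14, 5.24. A tube sinks in if turned slowly (up to about 1 rad/s) and rolls out of the side opening about 1.8 to 2.1 rad later. If it binds, a tube is caught on a pocket edge: ease back a little, turn on.
- drum_axis (a point): On the drum axis, half-way along the drum, 140 mm above the counter; x along the axis, axes as the dispenser.
- crank_handle (a point): Centre of the crank's black round handle, 45 mm long, 20 mm thick, parallel to the drum axis, 55 mm from it, spinning freely on its pin; 38 mm in front of the front plate. The plate leaves little room for a hand from straight above: tilt about 30 degrees, fingers down and away from the robot. At joint 0 it is upper left, 1.0 rad anticlockwise from the top. This point's axes spin with it.
- tube_rest (a point): Centre of a tube that has come down the chute: 149 mm to the -y side of the drum axis, 62 mm up; axes as the dispenser. Holds one tube, along x. Wires pass under it at x = -30 and 30 mm, upturned to 92 mm high behind it (y = -38 mm from here); guide wires 75 mm high at x = -58 and 58 mm. Between the wires fingers can go down both sides of the tube's middle; base plate 12 mm thick below.
- tray_left_mid (a point): Left-hand (more +y) loose steel sample tray, 150 mm long (x), 96 mm wide (y), rim 17 mm high, 0.3 kg, floor a shallow V (12 degrees) along x. This point is where the centre of a tube laid lengthwise in the middle lies, 22 mm above the counter; z up.
- tray_right_mid (a point): The same for the right-hand (more -y) sample tray.
- tube_1_centre (a point): Centre of an amber glass dose tube, lowest in the magazine, comes out first. 32 mm thick, 100 mm long over its round ends, about 90 g (60 to 120), x along the tube; aluminium collar at +x, paper band in the middle. Starts lying along the dispenser's x.
- tube_2_centre (a point): Centre of an amber glass dose tube, second from below, comes out second. 32 mm thick, 100 mm long over its round ends, about 90 g (60 to 120), x along the tube; aluminium collar at +x, paper band in the middle. Starts lying along the dispenser's x.
- tube_3_centre (a point): Centre of an amber glass dose tube, third, stays in the dispenser. 32 mm thick, 100 mm long over its round ends, about 90 g (60 to 120), x along the tube; aluminium collar at +x, paper band in the middle. Starts lying along the dispenser's x.
- tube_4_centre (a point): Centre of an amber glass dose tube, top one, stays in the dispenser. 32 mm thick, 100 mm long over its round ends, about 90 g (60 to 120), x along the tube; aluminium collar at +x, paper band in the middle. Starts lying along the dispenser's x.
- cup_1: White cupping mug beyond the left tray, 82 mm across, 82 mm high, handle on its +y side, origin under its base. Leave it alone.
- cup_2: White cupping mug beyond the right tray, 82 mm across, 82 mm high, handle on its +y side, origin under its base. Leave it alone.
- cup_3: White cupping mug near the robot, right of the crank, 82 mm across, 82 mm high, handle on its +y side, origin under its base. Leave it alone.
- cup_4: White cupping mug far side, beyond the chute, 82 mm across, 82 mm high, handle on its +y side, origin under its base. Leave it alone.

How it is judged (in metres and radians):
On the way, in this order (a step that is already met when the one before it is completed fails the run):
1. the first tube lies on the wire rest, the others still in the dispenser (x of tube_1_centre in the frame of tube_rest between -0.02 and 0.02 m and y of tube_1_centre in the frame of tube_rest between -0.02 and 0.02 m and z of tube_1_centre in the frame of tube_rest between -0.015 and 0.015 m and y of tube_2_centre in the frame of dispenser above -0.06 m), for 0.2 s.
2. the first tube lies in a tray (((x of tube_1_centre in the frame of tray_left_mid between -0.022 and 0.022 m and y of tube_1_centre in the frame of tray_left_mid between -0.012 and 0.012 m and z of tube_1_centre in the frame of tray_left_mid between -0.006 and 0.006 m and angle between the x axis of tube_1_centre and the x axis of tray_left_mid, either way round below 0.15 rad) or (x of tube_1_centre in the frame of tray_right_mid between -0.022 and 0.022 m and y of tube_1_centre in the frame of tray_right_mid between -0.012 and 0.012 m and z of tube_1_centre in the frame of tray_right_mid between -0.006 and 0.006 m and angle between the x axis of tube_1_centre and the x axis of tray_right_mid, either way round below 0.15 rad))), for 0.2 s.
3. the second tube lies on the wire rest (x of tube_2_centre in the frame of tube_rest between -0.02 and 0.02 m and y of tube_2_centre in the frame of tube_rest between -0.02 and 0.02 m and z of tube_2_centre in the frame of tube_rest between -0.015 and 0.015 m), for 0.2 s.
At the end, for the whole second after the job is handed in: One dose tube lies at rest in each tray, lengthwise (within 0.15 rad) and within 22 mm along and 12 mm across of the tray's middle; both trays on the counter; the other two tubes still in the dispenser (drum or magazine) ((((x of tube_1_centre in the frame of tray_left_mid between -0.022 and 0.022 m and y of tube_1_centre in the frame of tray_left_mid between -0.012 and 0.012 m and z of tube_1_centre in the frame of tray_left_mid between -0.006 and 0.006 m and angle between the x axis of tube_1_centre and the x axis of tray_left_mid, either way round below 0.15 rad) and (x of tube_2_centre in the frame of tray_right_mid between -0.022 and 0.022 m and y of tube_2_centre in the frame of tray_right_mid between -0.012 and 0.012 m and z of tube_2_centre in the frame of tray_right_mid between -0.006 and 0.006 m and angle between the x axis of tube_2_centre and the x axis of tray_right_mid, either way round below 0.15 rad)) or ((x of tube_1_centre in the frame of tray_right_mid between -0.022 and 0.022 m and y of tube_1_centre in the frame of tray_right_mid between -0.012 and 0.012 m and z of tube_1_centre in the frame of tray_right_mid between -0.006 and 0.006 m and angle between the x axis of tube_1_centre and the x axis of tray_right_mid, either way round below 0.15 rad) and (x of tube_2_centre in the frame of tray_left_mid between -0.022 and 0.022 m and y of tube_2_centre in the frame of tray_left_mid between -0.012 and 0.012 m and z of tube_2_centre in the frame of tray_left_mid between -0.006 and 0.006 m and angle between the x axis of tube_2_centre and the x axis of tray_left_mid, either way round below 0.15 rad))) and y of each of tube_3_centre, tube_4_centre in the frame of dispenser above -0.06 m and z of each of tube_3_centre, tube_4_centre in the frame of dispenser above 0.1 m and horizontal distance between each of tube_3_centre, tube_4_centre and drum_axis below 0.07 m and linear speed of each of tube_1, tube_2 below 0.02 m/s and height (world z) of each of tray_left_mid, tray_right_mid below 0.03 m); the robot touches nothing.
It fails at once if a third tube is turned out of the dispenser (not (y of tube_3_centre in the frame of dispenser above -0.06 m and z of tube_3_centre in the frame of dispenser above 0.1 m and horizontal distance between tube_3_centre and drum_axis below 0.07 m) or not (y of tube_4_centre in the frame of dispenser above -0.06 m and z of tube_4_centre in the frame of dispenser above 0.1 m and horizontal distance between tube_4_centre and drum_axis below 0.07 m)).
It fails at once if the second tube comes down the chute while the first still lies on the rest (glass knocks on glass) (not (y of tube_2_centre in the frame of dispenser above -0.06 m) and not (horizontal distance between tube_1_centre and drum_axis above 0.21 m)).
It fails at once if a tube is let go in the air instead of being laid down ((horizontal distance between tube_1_centre and drum_axis above 0.21 m and height (world z) of tube_1_centre above 0.055 m and contact force between the fingers and tube_1 below 0.05 N) or (horizontal distance between tube_2_centre and drum_axis above 0.21 m and height (world z) of tube_2_centre above 0.055 m and contact force between the fingers and tube_2 below 0.05 N)).
It fails at once if a tube falls on the counter (height (world z) of any of tube_1_centre, tube_2_centre, tube_3_centre, tube_4_centre below 0.0185 m).
It fails at once if a cup is pushed or tipped (distance of any of cup_1, cup_2, cup_3, cup_4 from where it was at the start of the episode above 0.02 m or angle between any of cup_1, cup_2, cup_3, cup_4's own z axis and vertical above 0.3 rad).
It also fails if it takes over 72 s, if anything falls off the work surface, if the arm or the gripper's body presses on something with over 40 N, if the wrist force passes 120 N, or if a joint passes its speed limit or range.

### The arm

A 6-joint arm with a two-finger parallel gripper is mounted at the origin on the work surface. World frame = base frame: x ahead of the robot, y to its left, z up, the work surface at z = 0. Lengths are in mm, angles in rad, forces in N, time in s.
With the tool pointing down it reaches from about 300 to 775 mm from the base axis. Payload 14.6 kg.
Tool frame: the origin (TCP) lies midway between the tips of the shut fingers; the grasp point (between the pads) lies 19 mm behind it (manip.tcp_to_grasp is the distance from the TCP to the grasp point, in mm); z points along the fingers, x is the direction in which the jaws open and shut, and the axes are right-handed (so a half turn about z gives the same grasp; the last joint's range is limited). The gripper opens to 94 mm and grips with 3 to 60 N. Pads are 16 mm wide; open, the fingers measure 119 mm over their backs; the gripper's body (75 mm by 177 mm) begins 78 mm behind the grasp point.
Start: joints at [-1.191, 0.3, 1.521, -0, 1.321, -0.067], TCP at [237.637, -496.002, 205.446] pointing down, gripper open.
Joint ranges: [-3.03, 3.03], [-0.79, 2.21], [0.23, 2.52], [-1.04, 4.18], [0, 3.07], [-2.55, 2.55]. Speed limits (rad/s): [2.22, 2.22, 2.57, 3.14, 3.14, 3.14].

### API

Orientations are given as [roll, pitch, yaw] about the fixed x, y, z axes, in that order (R = Rz(yaw) Ry(pitch) Rx(roll)).
In Python, from cell import manip gives the robot as it stands.
- The arm moves only by the tool arm_command, never from a script. Its argument "steps" is a list of rows, each a list of 3 entries, a list of its own where there are three numbers: the opening, from 0 (shut) to 1 (fully open), then the shift along the tool's x, y, z in cm, then the turn about the tool's z in rad. A call has 1 to 5 rows; each row shifts and turns the commanded pose from where the row before left it, along the tool's axes as they then stand; what a row does not reach is not made up. A row lasts 1/12 s, in which the tool goes at most 41.7 mm and 7.16 degrees, less where a joint would pass 70% of its speed; a pose out of reach is approached as far as the arm can. A call with a gripper value outside its range is refused whole. The fingers move at their own pace and stop on an object; "force" is the grip in N (left out, the last holds). Time passes only in rows, so rows that do not move let the fingers close. It gives the time, the measured TCP pose, the force and the opening at its end, in the units of the state.
- manip.read_state(): the state, without advancing time (a new reading comes with each control period).
- manip.camera(name): name is "scene" or "top" or "wrist"; returns (picture, depth): 400x640x3 uint8, red, green, blue; 400x640 float32, mm along the optical axis (not along the pixel's ray), 0 where there is no reading.
- manip.calibration(name): a dict with "fx", "fy", "cx", "cy" (pixels), "R" (3x3) and "t" (3): a world point X has camera coordinates R X + t; the wrist camera has in their place "tool_from_camera" (4x4, takes a point from camera to tool coordinates, whose origin is the TCP and whose axes are the tool frame's). Camera axes: x right, y down, z forward; pixel columns grow to the right and rows downward; lengths in mm; the calibration is good to about 2 mm. The wrist camera is an equidistant fisheye: a pixel r from the principal point sees the ray r / f radians off the axis. A picture is of the moment at which its call begins: read the wrist's pose just before it. calibration takes no time and is no camera call.
- manip.sign_off(): hands the job in, once; it reports no verdict.
The state is a dict: "clock": time; "joints": joint angles; "qd": joint speeds; "effort": joint torques, N m; "eef_pos": TCP position; "eef_rot": TCP orientation; "wrist_force": force on the tool from outside, world axes, zero at the start; "moment": the same for the moment, N m; "finger_gap": finger opening in mm.
Only numpy, scipy, OpenCV 4.12 (cv2) and the standard library are available. Lean on these libraries where they do the work, as an engineer would, in place of code of your own. Each camera call takes 0.05 s, during which the arm holds its last target.

## Working session

There is one attempt and no reset: what is moved stays moved. The work goes in short steps, Python scripts to look and compute and a tool call to move; the robot and the scene stay as the last step left them, time stands still between calls to the robot, and variables do not carry over. Pictures are saved under pics/ and viewed, and the job is handed in when it is done.

Besides the shell and the picture viewer there is one more tool, called after "Emit:" by a JSON object that holds its "op" and its "data". arm_command: Moves the arm, as the interface text tells. Its arguments: {"type":"object","properties":{"steps":{"type":"array","items":{"type":"array"}},"force":{"type":"number"}},"required":["steps"]}

```bash
ls; mkdir -p pics; python3 - <<'E'
from cell import manip
import cv2,numpy as np
print(manip.read_state())
for n in ("scene","top","wrist"):
    p,d=manip.camera(n); cv2.imwrite(f"pics/{n}0.png",p[:,:,::-1]); np.save(f"pics/{n}0.npy",d)
    print(n,manip.calibration(n))
print(manip.tcp_to_grasp)
E
```

```text
pics
{'clock': 0.0, 'joints': array([-1.19061943e+00,  3.00480162e-01,  1.52157837e+00,  8.58461453e-06,
        1.32069821e+00, -6.66220220e-02]), 'qd': array([-0.00015257, -0.00084969, -0.00094185,  0.00126155,  0.00088666,
        0.00027071]), 'effort': array([ 6.79609893e-04, -5.31806552e+01, -3.52736378e+01,  7.09151826e-02,
        2.43266195e-02, -1.25912952e-04]), 'eef_pos': array([ 237.53569364, -495.77128002,  204.88250793]), 'eef_rot': array([-3.14150686e+00,  1.16095156e-03, -1.12399949e+00]), 'wrist_force': array([ 0.01363625, -0.26268475,  0.2813911 ]), 'moment': array([ 0.02051305, -0.04583477, -0.04950815]), 'finger_gap': 94.14219044547193}
scene {'fx': 468.19445076374734, 'fy': 468.19445076374734, 'cx': 322.53064343766044, 'cy': 196.919261882229, 'R': array([[ 0.07137122,  0.9973838 , -0.01147597],
       [ 0.80406988, -0.06433857, -0.5910433 ],
       [-0.59023536,  0.032956  , -0.8065582 ]]), 't': array([ -32.20350989, -367.19917902, 1640.84047275])}
top {'fx': 380.70823813519013, 'fy': 380.70823813519013, 'cx': 319.7585721184053, 'cy': 197.59257197560805, 'R': array([[ 0.01580626, -0.99983403,  0.00905911],
       [-0.99338468, -0.01673367, -0.11360839],
       [ 0.11374112, -0.00720346, -0.99348431]]), 't': array([ -41.16337941,  596.98691158, 1146.24612613])}
wrist {'fx': 309.70691628693146, 'fy': 309.70691628693146, 'cx': 321.9504696459917, 'cy': 198.12201868859856, 'tool_from_camera': array([[ 9.99998672e-01, -8.11906163e-04,  1.41333663e-03,
        -7.22490858e-01],
       [ 4.33356560e-04,  9.68335640e-01,  2.49651557e-01,
        -7.23826031e+01],
       [-1.57127787e-03, -2.49650613e-01,  9.68334706e-01,
        -1.79902648e+02],
       [ 0.00000000e+00,  0.00000000e+00,  0.00000000e+00,
         1.00000000e+00]])}
18.8
```

View pics/scene0.png

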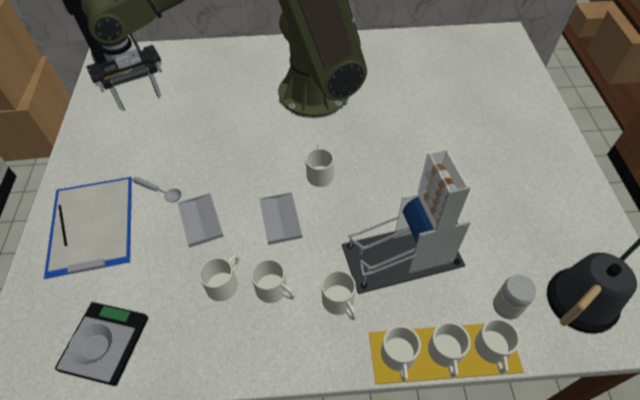

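View pics/top0.png

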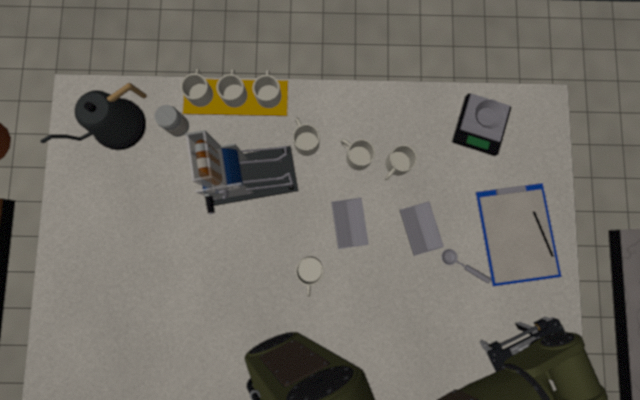

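View pics/wrist0.png

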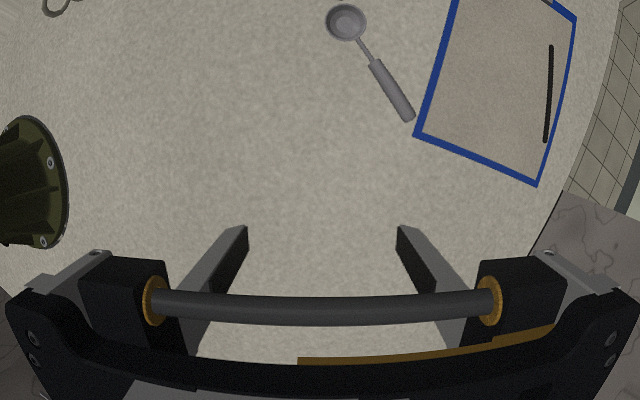

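The top view shows the dispenser at about (245,170), the trays at (350,222) and (421,228), and cup 3 at (309,270). I'll zoom in to measure.

```bash
python3 - <<'E'
import cv2,numpy as np
t=cv2.imread("pics/top0.png");s=cv2.imread("pics/scene0.png")
cv2.imwrite("pics/topz.png",cv2.resize(t[120:225,180:310],None,fx=6,fy=5.7,interpolation=cv2.INTER_CUBIC))
cv2.imwrite("pics/scz.png",cv2.resize(s[140:300,330:480],None,fx=5,fy=3.75,interpolation=cv2.INTER_CUBIC)) 
cv2.imwrite("pics/trz.png",cv2.resize(t[180:270,320:450],None,fx=6,fy=6,interpolation=cv2.INTER_CUBIC))
E
```

```text
(no output)
```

View pics/topz.png

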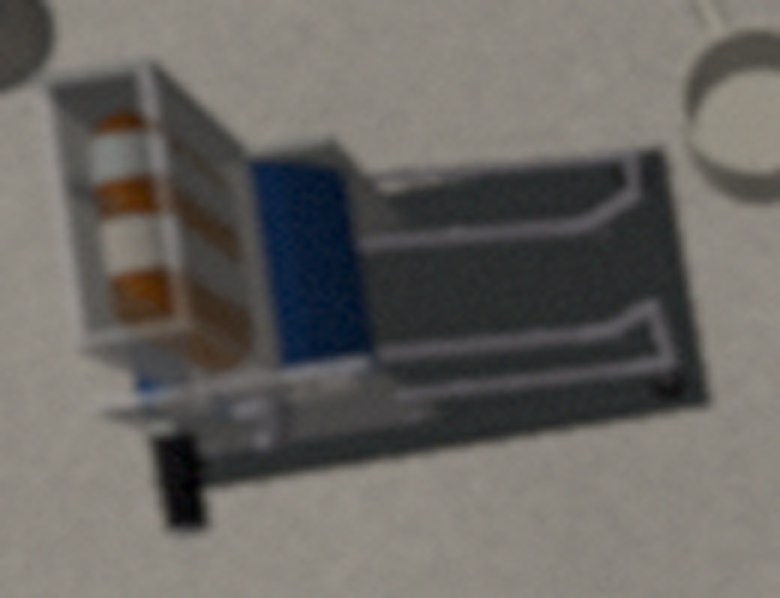

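View pics/scz.png

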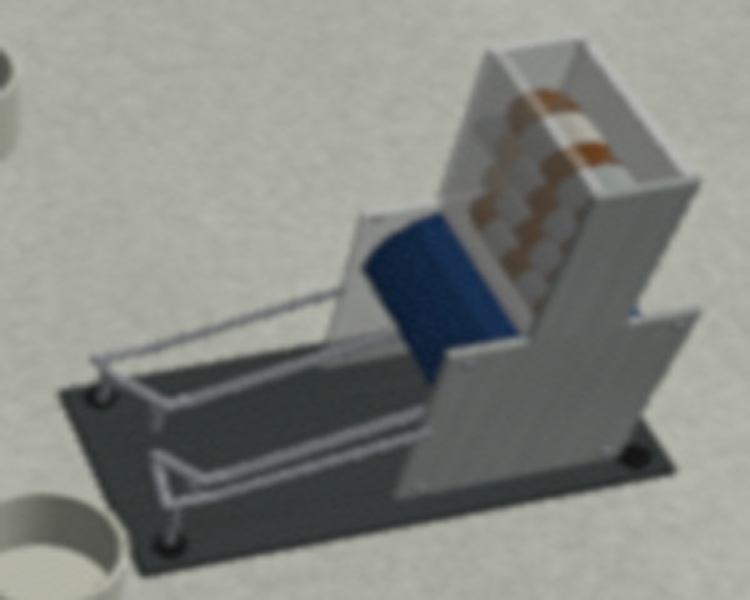

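View pics/trz.png

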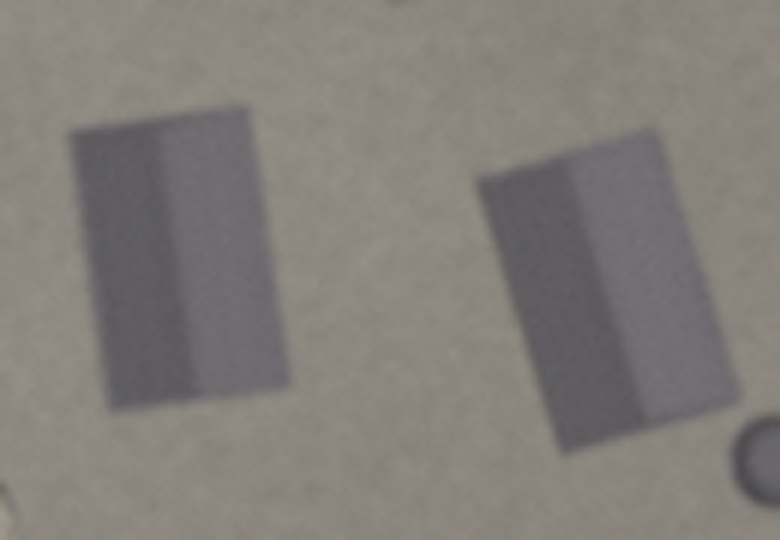

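The zooms show both trays as two-tone rectangles. The dispenser's wire rest is on its right and the black handle is at lower left. Next I'll take positions by casting rays.

```bash
cat > h.py <<'E'
import cv2,numpy as np
from cell import manip
def ray_plane(n,uv,z):
    c=manip.calibration(n);R=np.array(c["R"]);t=np.array(c["t"])
    uv=np.atleast_2d(uv).astype(float)
    d=np.c_[(uv[:,0]-c["cx"])/c["fx"],(uv[:,1]-c["cy"])/c["fy"],np.ones(len(uv))]@R
    o=-R.T@t
    return o+d*((z-o[2])/d[:,2])[:,None]
def back(n,uv,depth):
    c=manip.calibration(n);R=np.array(c["R"]);t=np.array(c["t"])
    uv=np.atleast_2d(uv).astype(float);depth=np.atleast_1d(depth)
    p=np.c_[(uv[:,0]-c["cx"])/c["fx"],(uv[:,1]-c["cy"])/c["fy"],np.ones(len(uv))]*depth[:,None]
    return (p-t)@R
def proj(n,X):
    c=manip.calibration(n);p=np.atleast_2d(X)@np.array(c["R"]).T+np.array(c["t"])
    return np.c_[p[:,0]/p[:,2]*c["fx"]+c["cx"],p[:,1]/p[:,2]*c["fy"]+c["cy"]]
E
python3 - <<'E'
from h import *
for n in("top","scene"):
    im=cv2.imread(f"pics/{n}0.png").astype(int);d=np.load(f"pics/{n}0.npy")
    m=((im[:,:,0]-im[:,:,2])>1).astype(np.uint8)
    m=cv2.morphologyEx(m,cv2.MORPH_OPEN,np.ones((3,3),np.uint8))
    cs,_=cv2.findContours(m,cv2.RETR_EXTERNAL,cv2.CHAIN_APPROX_NONE)
    for c in cs:
        a=cv2.contourArea(c)
        if 700<a<3000:
            P=ray_plane(n,c[:,0,:],15)[:,:2].astype(np.float32)
            r=cv2.minAreaRect(P);print(n,a,c[:,0].mean(0),r)
# scale depth noise, heights
d=np.load("pics/top0.npy")
# dispenser point cloud from top
v,u=np.mgrid[120:225,180:310]
P=back("top",np.c_[u.ravel(),v.ravel()],d[120:225,180:310].ravel())
H=P[:,2].reshape(u.shape)
H=np.where(d[120:225,180:310]>0,H,0)
print(np.percentile(P[:,2],[1,50,99]))
im=cv2.imread("pics/top0.png").astype(int)[120:225,180:310]
bl=(im[:,:,0]-im[:,:,2]>40)
Q=P.reshape(*u.shape,3)[bl];print("blue",Q.min(0),Q.max(0),len(Q))
bk=(im.max(2)<25)&(u<220)&(v>190);Q=P.reshape(*u.shape,3)[bk];print("handle",Q.min(0),Q.max(0),Q.mean(0),len(Q))
uv=np.c_[u[bk],v[bk]];print(uv.min(0),uv.max(0),uv.mean(0))
cv2.imwrite("pics/h.png",cv2.resize(np.clip(H*0.7,0,255).astype(np.uint8),None,fx=6,fy=5.7,interpolation=0))
E
```

```text
top 1089.0 [518.54240283 238.7614841 ] ((496.6141357421875, -652.8316040039062), (300.4633483886719, 223.48870849609375), 8.419187545776367)
scene 2708.0 [592.52539062 292.55859375] ((798.1444091796875, 683.2427368164062), (157.44210815429688, 216.89828491210938), 29.045202255249023)
scene 1471.5 [199.46896552 219.66206897] ((515.8557739257812, -350.4320068359375), (155.97702026367188, 94.32026672363281), 17.071399688720703)
scene 1458.5 [280.10067114 217.72483221] ((527.56982421875, -125.26777648925781), (155.70425415039062, 93.62599182128906), 9.158308982849121)
scene 1612.0 [122.3502994   61.35329341] ((-223.23971557617188, -698.71923828125), (260.31182861328125, 247.36131286621094), 26.149826049804688)
[ -4.4549949    4.12907842 345.13533497]
blue [463.31296697 -22.90983092 159.53115334] [ 710.30617237  284.88728537 1206.97316141] 231
handle [463.31296697 -22.90983092  18.32261537] [ 583.02868973  302.57992907 1206.97316141] [557.27586725 258.35241785 206.23957994] 69
[207 197] [213 211] [210.10144928 203.52173913]
```

View pics/h.png

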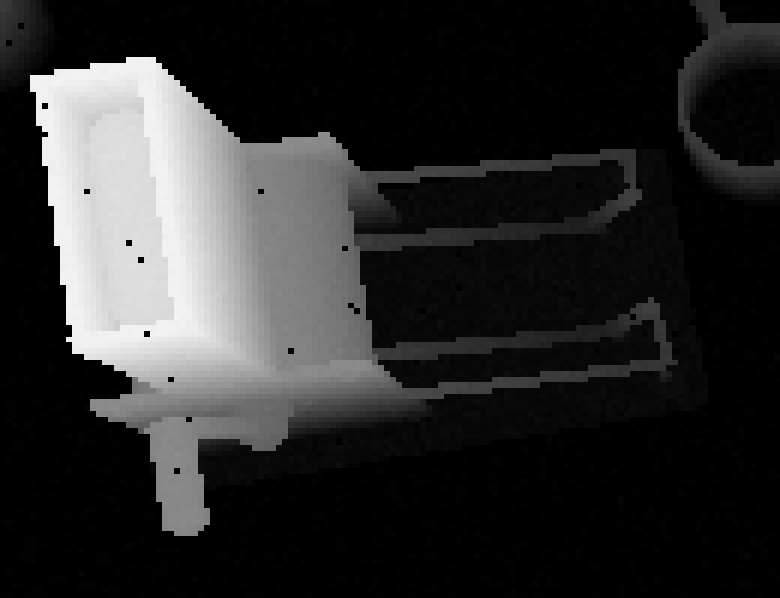

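```bash
python3 - <<'E'
from h import *
im=cv2.imread("pics/top0.png").astype(int);d=np.load("pics/top0.npy")
m=((im[:,:,0]-im[:,:,2])>-3).astype(np.uint8); m[:180]=0;m[265:]=0;m[:,:320]=0;m[:,450:]=0
m=cv2.morphologyEx(m,cv2.MORPH_OPEN,np.ones((3,3),np.uint8))
cs,_=cv2.findContours(m,cv2.RETR_EXTERNAL,cv2.CHAIN_APPROX_NONE)
for c in cs:
    a=cv2.contourArea(c)
    if a>700:
        P=ray_plane("top",c[:,0,:],15)[:,:2].astype(np.float32); print("top",a,cv2.minAreaRect(P))
v,u=np.mgrid[100:235,170:330]
D=d[100:235,170:330];k=D.ravel()>0
P=back("top",np.c_[u.ravel(),v.ravel()],D.ravel())[k];U=np.c_[u.ravel(),v.ravel()][k]
def rect(s,n): 
    Q=P[s];print(n,len(Q),cv2.minAreaRect(Q[:,:2].astype(np.float32)),Q[:,2].mean())
rect(P[:,2]>336,"mag rim")
rect((P[:,2]>8)&(P[:,2]<16)&(U[:,0]<300)&(U[:,0]>230)&(U[:,1]>140),"base")
rect((P[:,2]>55)&(P[:,2]<110)&(U[:,0]>243)&(U[:,0]<293)&(U[:,1]>140),"wires")
hs=(U[:,0]>=205)&(U[:,0]<=215)&(U[:,1]>=196)&(U[:,1]<213)&(P[:,2]>150)&(P[:,2]<190)
rect(hs,"handle");print(P[hs].mean(0))
Q=P[hs];c,w,vv=cv2.fitLine(Q[:,:2].astype(np.float32),cv2.DIST_L2,0,.01,.01).ravel()[:3];print(np.degrees(np.arctan2(w,c)))
E
```

```text
top 1342.5 ((509.7236633300781, -350.278076171875), (146.923583984375, 95.91618347167969), 16.56003761291504)
top 1307.5 ((522.4244995117188, -125.32147979736328), (145.79324340820312, 93.63475799560547), 8.94873332977295)
mag rim 407 ((657.0584106445312, 252.8892822265625), (115.99567413330078, 47.64439010620117), 10.839238166809082) 342.9733254261846
base 1868 ((682.68896484375, 142.9155731201172), (160.557861328125, 243.7310333251953), 10.948714256286621) 12.193568448971135
wires 388 ((679.4571533203125, 135.79217529296875), (122.01197052001953, 146.10911560058594), 10.799638748168945) 79.18073347575655
handle 21 ((558.37353515625, 265.3733825683594), (45.01974868774414, 21.756546020507812), 6.844895839691162) 184.90934358041832
[561.75827571 259.79976635 184.90934358]
10.624954
```

```bash
python3 - <<'E'
from h import *
d=np.load("pics/top0.npy")
a=np.radians(10.85);ex=np.array([np.cos(a),np.sin(a)]);ey=np.array([-ex[1],ex[0]]);O=np.array([657,253.])
v,u=np.mgrid[120:225,180:310];D=d[120:225,180:310]
P=back("top",np.c_[u.ravel(),v.ravel()],D.ravel());k=D.ravel()>0;U=np.c_[u.ravel(),v.ravel()][k];P=P[k]
L=np.c_[(P[:,:2]-O)@ex,(P[:,:2]-O)@ey,P[:,2]]
s=(L[:,0]<-70)&(L[:,2]>120);print(np.c_[U,L][s].round(0)[::3].astype(int).tolist())
s=(L[:,0]>-70)&(L[:,0]<-45)&(L[:,2]>190)&(L[:,2]<205);print("plate",L[s].min(0),L[s].max(0),len(L[s]))
s=(abs(L[:,0])<60)&(L[:,0]>45)&(L[:,2]>190)&(L[:,2]<205);print("plate back",L[s].min(0),L[s].max(0))
s=(L[:,2]>60)&(L[:,2]<110)&(L[:,1]<-90)&(U[:,0]<293);print("wires",L[s].min(0),L[s].max(0))
s=(abs(L[:,0])<40)&(L[:,2]>120)&(L[:,1]<-30)
for y in range(-75,-25,5):
    q=s&(abs(L[:,1]-y)<2.5); print(y,q.sum(),L[q,2].mean() if q.any() else 0)
E
```

```text
[[205, 195, -70, 37, 194], [208, 195, -72, 28, 198], [211, 195, -73, 22, 192], [214, 195, -72, 18, 178], [217, 195, -72, 11, 171], [220, 195, -72, 5, 164], [223, 195, -72, -1, 152], [226, 195, -72, -8, 147], [206, 196, -73, 35, 194], [209, 196, -75, 27, 195], [212, 196, -74, 22, 185], [215, 196, -73, 18, 166], [218, 196, -72, 13, 153], [221, 196, -73, 6, 150], [224, 196, -74, -2, 147], [227, 196, -74, -8, 140], [207, 197, -77, 32, 198], [210, 197, -78, 25, 193], [220, 197, -74, 11, 140], [223, 197, -76, 2, 143], [226, 197, -76, -5, 138], [207, 198, -79, 33, 196], [210, 198, -80, 26, 194], [222, 198, -78, 5, 144], [225, 198, -78, -1, 137], [207, 199, -82, 33, 198], [210, 199, -83, 25, 195], [205, 200, -83, 41, 189], [208, 200, -85, 31, 197], [211, 200, -86, 24, 192], [207, 201, -87, 35, 193], [210, 201, -89, 26, 195], [206, 202, -89, 37, 194], [210, 202, -91, 27, 194], [206, 203, -92, 38, 193], [209, 203, -93, 30, 195], [212, 203, -94, 23, 189], [207, 204, -95, 35, 196], [210, 204, -97, 27, 195], [213, 204, -98, 20, 193], [208, 205, -99, 32, 198], [211, 205, -99, 26, 193], [206, 206, 
[... 290 characters left out ...]
, 210, -112, 31, 198], [212, 210, -113, 25, 195], [207, 211, -113, 39, 190], [210, 211, -115, 30, 196], [213, 211, -116, 22, 195], [208, 212, -117, 36, 196], [211, 212, -117, 29, 190], [209, 213, -119, 35, 190], [212, 213, -120, 27, 188]]
plate [-69.44836347 -61.71955502 190.18068083] [-46.48952579  62.09986956 204.35050664] 106
plate back [ 46.87603666 -61.05806629 190.01400247] [ 56.44862815 -22.35480846 203.89366434]
wires [ -61.05605499 -192.34325769   60.01638891] [ 60.28369278 -90.22218552 100.7666432 ]
-75 0 0
-70 0 0
-65 0 0
-60 0 0
-55 62 149.0356871561409
-50 69 163.8242974227461
-45 68 172.35287067269573
-40 61 178.47462567840202
-35 64 183.58246063480073
-30 27 186.51150947839764
```

```bash
cat >> h.py <<'E'
A=np.radians(10.85);EX=np.array([np.cos(A),np.sin(A)]);EY=np.array([-EX[1],EX[0]]);O=np.array([657,253.])
def D2W(x,y,z): return np.r_[O+x*EX+y*EY,z]
def W2D(p): return np.r_[(p[:2]-O)@EX,(p[:2]-O)@EY,p[2]]
def plan(path,g,yaw_t,n,yaw=None,p=None):
    s=manip.read_state()
    p=np.array(s["eef_pos"]) if p is None else p; yaw=s["eef_rot"][2] if yaw is None else yaw
    path=[np.array(q,float) for q in path]; dy=(yaw_t-yaw+np.pi)%(2*np.pi)-np.pi
    seg=[];a=p
    for q,k in zip(path,n): seg+=[a+(q-a)*(i+1)/k for i in range(k)];a=q
    N=len(seg);rows=[]
    for q in seg:
        w=q-p;c,s_=np.cos(yaw),np.sin(yaw)
        sh=[round(float(x),2) for x in (np.array([c*w[0]+s_*w[1],s_*w[0]-c*w[1],-w[2]])/10)]
        t=round(dy/N,3);rows.append([g,sh,t])
        w=np.array(sh)*10;p=p+np.array([c*w[0]+s_*w[1],s_*w[0]-c*w[1],-w[2]]);yaw+=t
    for i in range(0,N,5): print(str(rows[i:i+5]).replace(" ",""))
    print("end",p.round(1),round(yaw,3))
E
python3 - <<'E'
from h import *
print(D2W(-107,30,176),D2W(0,-149,62))
plan([D2W(-107,30,260)],1,np.pi/2+A,[24])
E
```

```text
[546.26564743 262.32218647 176.        ] [685.04752912 106.66362     62.        ]
[[1,[-2.29,-2.52,-0.23],np.float64(0.12)],[1,[-1.98,-2.79,-0.23],np.float64(0.12)],[1,[-1.62,-2.99,-0.23],np.float64(0.12)],[1,[-1.26,-3.18,-0.23],np.float64(0.12)],[1,[-0.87,-3.29,-0.23],np.float64(0.12)]]
[[1,[-0.47,-3.38,-0.22],np.float64(0.12)],[1,[-0.05,-3.41,-0.23],np.float64(0.12)],[1,[0.35,-3.4,-0.23],np.float64(0.12)],[1,[0.75,-3.32,-0.23],np.float64(0.12)],[1,[1.15,-3.22,-0.23],np.float64(0.12)]]
[[1,[1.52,-3.05,-0.23],np.float64(0.12)],[1,[1.87,-2.85,-0.23],np.float64(0.12)],[1,[2.21,-2.6,-0.23],np.float64(0.12)],[1,[2.5,-2.32,-0.23],np.float64(0.12)],[1,[2.76,-2.0,-0.23],np.float64(0.12)]]
[[1,[2.98,-1.66,-0.23],np.float64(0.12)],[1,[3.16,-1.29,-0.22],np.float64(0.12)],[1,[3.28,-0.91,-0.23],np.float64(0.12)],[1,[3.38,-0.5,-0.23],np.float64(0.12)],[1,[3.41,-0.1,-0.23],np.float64(0.12)]]
[[1,[3.39,0.32,-0.23],np.float64(0.12)],[1,[3.34,0.71,-0.23],np.float64(0.12)],[1,[3.22,1.11,-0.23],np.float64(0.12)],[1,[3.07,1.49,-0.23],np.float64(0.12)]]
end [546.2 262.3 260. ] 1.756
```

Emit:
{"op": "arm_command", "data": {"steps": [[1,[-2.3,-2.5,-0.2],0.12],[1,[-2.0,-2.8,-0.2],0.12],[1,[-1.6,-3.0,-0.2],0.12],[1,[-1.3,-3.2,-0.2],0.12],[1,[-0.9,-3.3,-0.2],0.12]]}}

```text
clock: 0.57
eef_pos: [360.3, -389.9, 215.9]
eef_rot: [-3.141, -0.0, -1.726]
wrist_force: [0.7, -2.1, 0.2]
finger_gap: 94.1
```

Emit:
{"op": "arm_command", "data": {"steps": [[1,[-0.5,-3.4,-0.2],0.12],[1,[0,-3.4,-0.2],0.12],[1,[0.4,-3.4,-0.2],0.12],[1,[0.8,-3.3,-0.2],0.12],[1,[1.2,-3.2,-0.2],0.12]]}}

```text
clock: 0.98
eef_pos: [502.5, -468.3, 225.1]
eef_rot: [3.141, 0.0, -2.324]
wrist_force: [0.2, -0.1, 0.9]
finger_gap: 93.8
```

Emit:
{"op": "arm_command", "data": {"steps": [[1,[1.5,-3.0,-0.2],0.12],[1,[1.9,-2.8,-0.2],0.12],[1,[2.2,-2.6,-0.2],0.12],[1,[2.5,-2.3,-0.2],0.12],[1,[2.8,-2.0,-0.2],0.12]]}}

```text
clock: 1.4
eef_pos: [479.9, -628.7, 233.7]
eef_rot: [3.14, -0.001, -2.925]
wrist_force: [0.7, -0.3, -0.1]
finger_gap: 94.2
```

Emit:
{"op": "arm_command", "data": {"steps": [[1,[3.0,-1.7,-0.3],0.12],[1,[3.2,-1.3,-0.3],0.12],[1,[3.3,-0.9,-0.3],0.12],[1,[3.4,-0.5,-0.3],0.12],[1,[3.4,-0.1,-0.3],0.12]]}}

```text
clock: 1.82
eef_pos: [320.6, -668.7, 248.6]
eef_rot: [3.14, -0.001, 2.756]
wrist_force: [-0.2, -1.4, 0.7]
finger_gap: 93.9
```

```bash
python3 - <<'E'
from h import *
s=manip.read_state();print(s["clock"],s["eef_pos"],s["eef_rot"],W2D(s["eef_pos"]))
plan([D2W(-107,30,250)],1,np.pi/2+A,[4])
p,d=manip.camera("wrist");cv2.imwrite("pics/w1.png",p[:,:,::-1])
E
```

```text
1.8167 [ 320.55640385 -668.67639595  248.63611757] [ 3.14042173e+00 -1.37879333e-03  2.75603093e+00] [-503.92405025 -841.86829363  248.63611757]
[[1,[3.52,23.69,-0.03],np.float64(-0.249)],[1,[9.26,22.09,-0.04],np.float64(-0.249)],[1,[14.41,19.12,-0.03],np.float64(-0.249)],[1,[18.68,14.99,-0.04],np.float64(-0.249)]]
end [546.3 262.3 250. ] 1.76
```

View pics/w1.png

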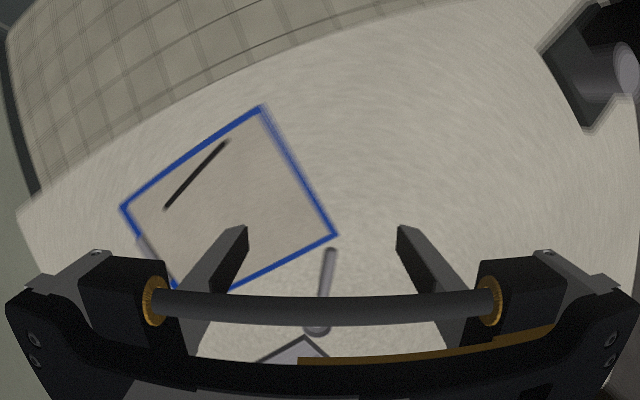

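The frames show the turn sign is opposite to what I assumed: a positive turn about tool z lowers the yaw. The wrist view shows only the clipboard, so nothing was touched. I'll fix the planner and turn back the other way, because joint 6 is near its limit.

```bash
sed -i 's/t=round(dy\/N,3);/t=round(float(-dy\/N),3);/; s/yaw+=t$/yaw-=t/; s/dy=(yaw_t-yaw+np.pi)%(2\*np.pi)-np.pi/dy=yaw_t-yaw/' h.py; python3 - <<'E'
from h import *
print(manip.read_state()["joints"])
plan([D2W(-107,30,250)],1,np.pi/2+A,[45],yaw=2.756-2*np.pi)
E
```

```text
[-1.17906186e+00  7.49383334e-01  7.57284145e-01 -1.20527930e-03
  1.63949688e+00  2.36090434e+00]
[[1,[0.3,2.11,-0.0],-0.117],[1,[0.05,2.13,-0.0],-0.117],[1,[-0.19,2.12,-0.01],-0.117],[1,[-0.44,2.08,0.0],-0.117],[1,[-0.69,2.01,-0.0],-0.117]]
[[1,[-0.91,1.93,-0.0],-0.117],[1,[-1.13,1.8,-0.01],-0.117],[1,[-1.34,1.66,0.0],-0.117],[1,[-1.51,1.49,-0.0],-0.117],[1,[-1.69,1.3,-0.0],-0.117]]
[[1,[-1.82,1.1,-0.0],-0.117],[1,[-1.94,0.88,-0.01],-0.117],[1,[-2.03,0.65,0.0],-0.117],[1,[-2.09,0.4,-0.0],-0.117],[1,[-2.12,0.16,-0.0],-0.117]]
[[1,[-2.13,-0.09,-0.01],-0.117],[1,[-2.1,-0.34,0.0],-0.117],[1,[-2.05,-0.58,-0.0],-0.117],[1,[-1.96,-0.81,-0.0],-0.117],[1,[-1.86,-1.05,-0.0],-0.117]]
[[1,[-1.73,-1.25,-0.01],-0.117],[1,[-1.56,-1.44,0.0],-0.117],[1,[-1.39,-1.61,-0.0],-0.117],[1,[-1.19,-1.77,-0.0],-0.117],[1,[-0.97,-1.89,-0.01],-0.117]]
[[1,[-0.75,-1.99,0.0],-0.117],[1,[-0.5,-2.07,-0.0],-0.117],[1,[-0.27,-2.11,-0.0],-0.117],[1,[-0.01,-2.13,-0.01],-0.117],[1,[0.23,-2.12,0.0],-0.117]]
[[1,[0.48,-2.07,0.0],-0.117],[1,[0.72,-2.01,-0.0],-0.117],[1,[0.94,-1.9,-0.0],-0.117],[1,[1.17,-1.79,-0.01],-0.117],[1,[1.36,-1.63,0.0],-0.117]]
[[1,[1.54,-1.47,-0.0],-0.117],[1,[1.71,-1.27,-0.0],-0.117],[1,[1.84,-1.07,-0.01],-0.117],[1,[1.95,-0.84,0.0],-0.117],[1,[2.04,-0.61,0.0],-0.117]]
[[1,[2.1,-0.37,-0.0],-0.117],[1,[2.13,-0.12,-0.0],-0.117],[1,[2.12,0.12,-0.01],-0.117],[1,[2.1,0.38,0.0],-0.117],[1,[2.04,0.62,-0.0],-0.117]]
end [546.3 262.4 250. ] 1.738
```

Emit:
{"op": "arm_command", "data": {"steps": [[1,[0.3,2.1,0],-0.118],[1,[0,2.1,0],-0.118],[1,[-0.2,2.1,0],-0.118],[1,[-0.4,2.1,0],-0.118],[1,[-0.7,2.0,0],-0.118]]}}

```text
clock: 2.28
eef_pos: [347.9, -564.0, 250.1]
eef_rot: [3.141, -0.0, -2.924]
wrist_force: [-0.7, 0.2, 0.7]
finger_gap: 93.8
```

Emit:
{"op": "arm_command", "data": {"steps": [[1,[-0.9,1.9,0],-0.118],[1,[-1.1,1.8,0],-0.118],[1,[-1.3,1.7,0],-0.118],[1,[-1.5,1.5,0],-0.118],[1,[-1.7,1.3,0],-0.118]]}}

```text
clock: 2.7
eef_pos: [371.3, -460.5, 250.2]
eef_rot: [3.141, 0.0, -2.334]
wrist_force: [0.1, -0.2, 0.5]
finger_gap: 94.6
```

Motion is now as expected, so I'll continue.

Emit:
{"op": "arm_command", "data": {"steps": [[1,[-1.8,1.1,0],-0.118],[1,[-1.9,0.9,0],-0.118],[1,[-2.0,0.6,0],-0.118],[1,[-2.1,0.4,0],-0.118],[1,[-2.1,0.2,0],-0.118]]}}

```text
clock: 3.12
eef_pos: [394.4, -357.5, 250.2]
eef_rot: [3.141, 0.0, -1.744]
wrist_force: [1.1, -0.6, -0.2]
finger_gap: 94.3
```

Emit:
{"op": "arm_command", "data": {"steps": [[1,[-2.1,-0.1,0],-0.118],[1,[-2.1,-0.3,0],-0.118],[1,[-2.1,-0.6,0],-0.118],[1,[-2.0,-0.8,0],-0.118],[1,[-1.9,-1.0,0],-0.118]]}}

```text
clock: 3.53
eef_pos: [416.6, -252.8, 250.3]
eef_rot: [3.141, 0.0, -1.154]
wrist_force: [-0.9, -0.9, -0.3]
finger_gap: 93.9
```

Emit:
{"op": "arm_command", "data": {"steps": [[1,[-1.7,-1.2,0],-0.118],[1,[-1.6,-1.4,0],-0.118],[1,[-1.4,-1.6,0],-0.118],[1,[-1.2,-1.8,0],-0.118],[1,[-1.0,-1.9,0],-0.118]]}}

```text
clock: 3.95
eef_pos: [438.2, -148.6, 250.3]
eef_rot: [3.142, 0.0, -0.564]
wrist_force: [-0.1, 0.0, -0.2]
finger_gap: 93.9
```

Emit:
{"op": "arm_command", "data": {"steps": [[1,[-0.8,-2.0,0],-0.118],[1,[-0.5,-2.1,0],-0.118],[1,[-0.3,-2.1,0],-0.118],[1,[0,-2.1,0],-0.118],[1,[0.2,-2.1,0],-0.118]]}}

```text
clock: 4.37
eef_pos: [459.5, -44.4, 250.3]
eef_rot: [-3.142, 0.0, 0.026]
wrist_force: [0.3, 0.3, 0.3]
finger_gap: 94.1
```

Emit:
{"op": "arm_command", "data": {"steps": [[1,[0.5,-2.1,0],-0.118],[1,[0.7,-2.0,0],-0.118],[1,[0.9,-1.9,0],-0.118],[1,[1.2,-1.8,0],-0.118],[1,[1.4,-1.6,0],-0.118]]}}

```text
clock: 4.78
eef_pos: [481.5, 60.1, 250.3]
eef_rot: [-3.141, 0.0, 0.616]
wrist_force: [-0.3, -0.0, 0.7]
finger_gap: 93.8
```

```bash
python3 - <<'E'
from h import *
s=manip.read_state();print(s["clock"],s["eef_pos"],s["joints"])
plan([D2W(-107,30,250)],1,np.pi/2+A,[10])
E
```

```text
4.7833 [481.51506214  60.09192701 250.34651037] [ 4.86421678e-02  1.21060180e-01  1.63195165e+00  3.06174284e-05
  1.38873247e+00 -5.67484086e-01]
[[1,[1.7,-1.28,0.0],-0.114],[1,[1.83,-1.07,0.01],-0.114],[1,[1.94,-0.86,0.0],-0.114],[1,[2.03,-0.63,0.0],-0.114],[1,[2.08,-0.4,0.01],-0.114]]
[[1,[2.12,-0.16,0.0],-0.114],[1,[2.12,0.08,0.0],-0.114],[1,[2.1,0.33,0.01],-0.114],[1,[2.05,0.56,0.0],-0.114],[1,[1.97,0.79,0.0],-0.114]]
end [546.3 262.3 250. ] 1.756
```

Emit:
{"op": "arm_command", "data": {"steps": [[1,[1.7,-1.3,0],-0.114],[1,[1.8,-1.1,0],-0.114],[1,[1.9,-0.9,0],-0.114],[1,[2.0,-0.6,0],-0.114],[1,[2.1,-0.4,0],-0.114]]}}

```text
clock: 5.2
eef_pos: [513.7, 160.8, 250.2]
eef_rot: [-3.141, 0.0, 1.186]
wrist_force: [-0.6, -0.3, 0.1]
finger_gap: 93.8
```

Emit:
{"op": "arm_command", "data": {"steps": [[1,[2.1,-0.2,0],-0.114],[1,[2.1,0.1,0],-0.114],[1,[2.1,0.3,0],-0.114],[1,[2.1,0.6,0],-0.114],[1,[2.0,0.8,0],-0.116]]}}

```text
clock: 5.62
eef_pos: [546.6, 262.3, 250.1]
eef_rot: [-3.141, 0.0, 1.758]
wrist_force: [-0.2, -0.6, 0.4]
finger_gap: 93.9
```

```bash
python3 - <<'E'
from h import *
s=manip.read_state();print(s["clock"],s["eef_pos"],s["eef_rot"],W2D(s["eef_pos"]))
p,d=manip.camera("wrist");cv2.imwrite("pics/w2.png",p[:,:,::-1]);np.save("pics/w2.npy",d)
p,d=manip.camera("top");cv2.imwrite("pics/t2.png",cv2.resize(p[100:260,160:360,::-1],None,fx=4,fy=3.75,interpolation=cv2.INTER_CUBIC))
plan([D2W(-107,30,250),D2W(-107,30,176)],1,np.pi/2+A,[1,4])
E
```

```text
5.6167 [546.6461046  262.32889021 250.14171723] [-3.14116268e+00  5.96198437e-05  1.75783328e+00] [-106.62508222   29.93496723  250.14171723]
[[1,[-0.1,-0.05,-0.05],-0.0],[1,[0.0,0.0,1.85],-0.0],[1,[0.0,0.0,1.85],-0.0],[1,[0.0,0.0,1.85],-0.0],[1,[0.0,0.0,1.85],-0.0]]
end [546.2 262.3 176. ] 1.758
```

View pics/w2.png

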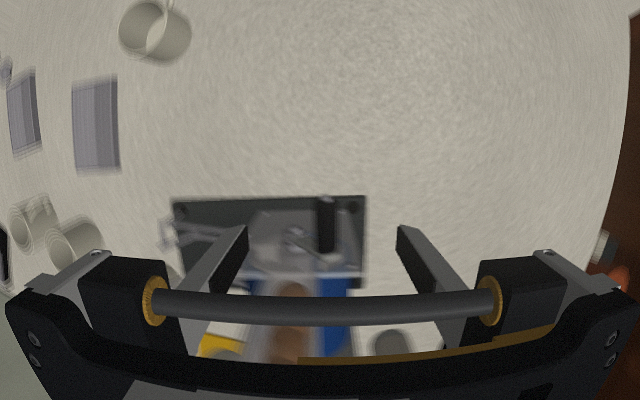

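View pics/t2.png

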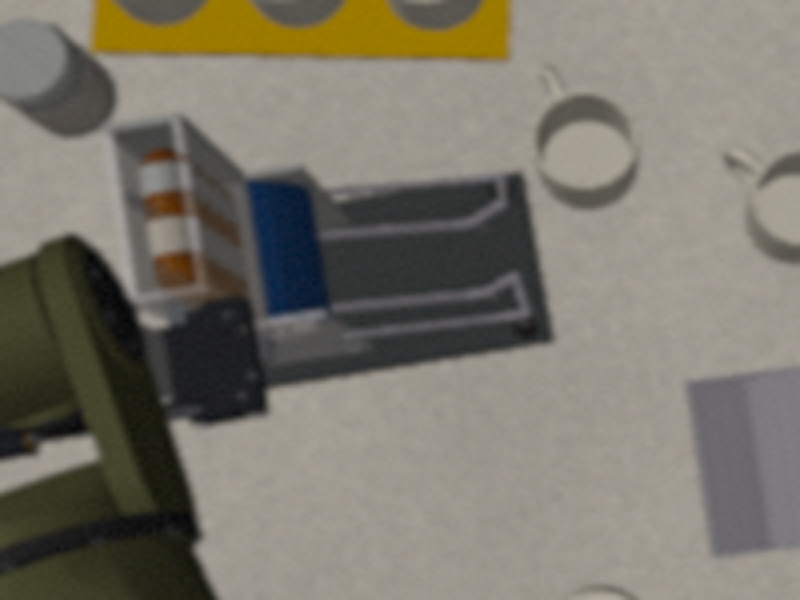

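The wrist view shows the handle centred between the fingers at (325,225). Before descending, I'll check from depth how far the wrist housing is from the magazine.

```bash
python3 - <<'E'
from h import *
p,d=manip.camera("top")
s=manip.read_state();print(W2D(s["eef_pos"]),s["joints"])
v,u=np.mgrid[130:260,100:240];D=d[130:260,100:240];k=D.ravel()>0
P=back("top",np.c_[u.ravel(),v.ravel()],D.ravel())[k]
L=np.c_[(P[:,:2]-O)@EX,(P[:,:2]-O)@EY,P[:,2]]
for z in range(340,640,20):
    q=(L[:,2]>=z)&(L[:,2]<z+20)&(abs(L[:,1]-30)<110)&(L[:,0]<-20)&~((abs(L[:,1])<26)&(L[:,0]>-62)&(L[:,2]<350))
    if q.any(): print(z,q.sum(),L[q].min(0).round(),L[q].max(0).round(), "max x for |y-30|<60",L[q&(abs(L[:,1]-30)<60),0].max() if (q&(abs(L[:,1]-30)<60)).any() else None)
E
```

```text
[-106.97900834   29.74292022  249.56893968] [ 3.86853654e-01  4.00188117e-01  1.28492685e+00 -4.69000309e-05
  1.45774595e+00 -1.36623188e+00]
340 19 [-141.  -48.  348.] [-135.  111.  359.] max x for |y-30|<60 -135.39994377243832
360 144 [-142.  -56.  361.] [-74. 111. 380.] max x for |y-30|<60 -74.51134834107225
380 730 [-142.  -58.  380.] [-74. 107. 400.] max x for |y-30|<60 -77.11150847639247
400 47 [-129.   -9.  400.] [-89.  -6. 420.] max x for |y-30|<60 -88.65403130602714
420 15 [-145.   -9.  421.] [-79.  29. 440.] max x for |y-30|<60 -78.52538742895187
440 41 [-145.   19.  442.] [-137.   53.  460.] max x for |y-30|<60 -137.30441963123653
460 33 [-143.   12.  461.] [-135.   46.  480.] max x for |y-30|<60 -135.06121290997638
480 125 [-187.  -41.  482.] [-73.  66. 500.] max x for |y-30|<60 -73.40666086563887
500 281 [-215.  -47.  500.] [-60.  65. 520.] max x for |y-30|<60 -59.91143918624275
520 665 [-240.  -55.  520.] [-59.  86. 540.] max x for |y-30|<60 -59.360511991398035
540 2464 [-242.  -56.  540.] [-64.  90. 560.] max x for |y-30|<60 -63.89953804268495
560 2009 [-240.  -53.  560.] [-86.  85. 580.] max x for |y-30|<60 -86.24627121945527
580 814 [-237.  -39.  580.] [-192.   46.  595.] max x for |y-30|<60 -192.1886476842564
```

Emit:
{"op": "arm_command", "data": {"steps": [[1,[0,-0.3,1.6],0],[1,[0,0,1.8],0],[1,[0,0,1.8],0],[1,[0,0,1.8],0],[0.5,[0,0,0],0]], "force": 15}}

```text
clock: 6.18
eef_pos: [542.2, 259.3, 177.0]
eef_rot: [-3.136, 0.001, 1.749]
wrist_force: [0.3, 0.2, -0.3]
finger_gap: 90.1
```

Emit:
{"op": "arm_command", "data": {"steps": [[0,[0,0,0],0],[0,[0,0,0],0],[0,[0,0,0],0],[0,[0,0,0],0],[0,[0,0,0],0]], "force": 15}}

```text
clock: 6.6
eef_pos: [543.8, 260.7, 181.2]
eef_rot: [3.14, -0.0, 1.752]
wrist_force: [0.9, -0.0, 0.3]
finger_gap: 57.4
```

```bash
python3 - <<'E'
from h import *
s=manip.read_state();print(s["clock"],s["eef_rot"],W2D(s["eef_pos"]),s["wrist_force"],s["finger_gap"])
p,d=manip.camera("wrist");cv2.imwrite("pics/w3.png",p[:,:,::-1])
E
```

```text
6.6 [ 3.14047049e+00 -2.19234235e-04  1.75176053e+00] [-109.75725207   28.88353346  181.16752076] [ 0.89143347 -0.02227397  0.29147907] 57.40358212808936
```

View pics/w3.png

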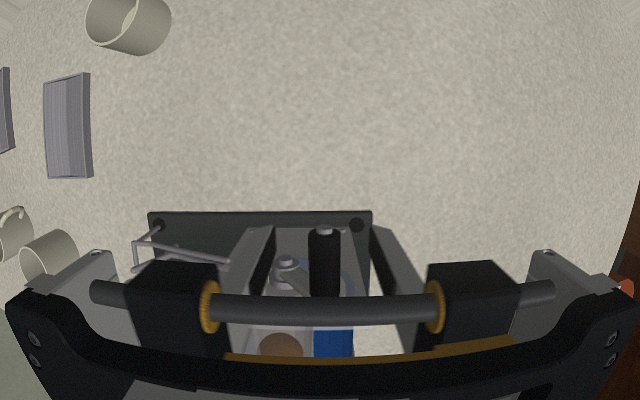

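The fingers straddle the handle at (325,260). I'll finish closing.

Emit:
{"op": "arm_command", "data": {"steps": [[0,[0,0,0],0],[0,[0,0,0],0],[0,[0,0,0],0],[0,[0,0,0],0],[0,[0,0,0],0]], "force": 15}}

```text
clock: 7.07
eef_pos: [543.5, 260.8, 180.4]
eef_rot: [-3.142, -0.0, 1.752]
wrist_force: [-0.4, 2.7, 0.1]
finger_gap: 20.1
```

```bash
python3 - <<'E'
from h import *
s=manip.read_state();print(s["clock"],s["eef_rot"],W2D(s["eef_pos"]),s["wrist_force"],s["finger_gap"])
E
```

```text
7.0667 [-3.14155249e+00 -3.19734182e-04  1.75199060e+00] [-109.99365527   29.02816321  180.38253681] [-0.41338623  2.69029569  0.0622605 ] 20.115234203764853
```

```bash
cat >> h.py <<'E'
def arc(th0,th1,n,g=0,r=55):
    """rows along the crank circle; correct from measured TCP offset is left to caller"""
    th=np.linspace(th0,th1,n+1);y=-r*np.sin(th)/10;z=r*np.cos(th)/10
    cx=cz=0;rows=[]
    for i in range(1,n+1):
        a=round(float(y[i]-y[0]-cx),2);b=round(float(-(z[i]-z[0])-cz),2);cx+=a;cz+=b;rows.append([g,[a,0,b],0])
    for i in range(0,n,5): print(round(th[min(i+5,n)],3),str(rows[i:i+5]).replace(" ",""))
E
python3 -c "
from h import *
arc(-.555,2.035,37)"
```

```text
-0.205 [[0,[-0.33,0,-0.19],0],[0,[-0.35,0,-0.17],0],[0,[-0.36,0,-0.14],0],[0,[-0.36,0,-0.12],0],[0,[-0.38,0,-0.09],0]]
0.145 [[0,[-0.38,0,-0.07],0],[0,[-0.38,0,-0.03],0],[0,[-0.39,0,-0.02],0],[0,[-0.38,0,0.02],0],[0,[-0.38,0,0.04],0]]
0.495 [[0,[-0.38,0,0.07],0],[0,[-0.37,0,0.1],0],[0,[-0.37,0,0.12],0],[0,[-0.36,0,0.14],0],[0,[-0.34,0,0.17],0]]
0.845 [[0,[-0.33,0,0.2],0],[0,[-0.32,0,0.22],0],[0,[-0.3,0,0.24],0],[0,[-0.29,0,0.26],0],[0,[-0.26,0,0.27],0]]
1.195 [[0,[-0.25,0,0.3],0],[0,[-0.22,0,0.31],0],[0,[-0.2,0,0.33],0],[0,[-0.18,0,0.34],0],[0,[-0.15,0,0.36],0]]
1.545 [[0,[-0.13,0,0.36],0],[0,[-0.11,0,0.37],0],[0,[-0.07,0,0.38],0],[0,[-0.05,0,0.38],0],[0,[-0.03,0,0.38],0]]
1.895 [[0,[0.01,0,0.39],0],[0,[0.03,0,0.38],0],[0,[0.05,0,0.38],0],[0,[0.09,0,0.38],0],[0,[0.11,0,0.37],0]]
2.035 [[0,[0.13,0,0.36],0],[0,[0.16,0,0.35],0]]
```

Emit:
{"op": "arm_command", "data": {"steps": [[0,[-0.33,0,-0.19],0],[0,[-0.35,0,-0.17],0],[0,[-0.36,0,-0.14],0],[0,[-0.36,0,-0.12],0],[0,[-0.38,0,-0.09],0]]}}

```text
clock: 7.48
eef_pos: [547.0, 242.7, 188.1]
eef_rot: [3.141, 0.0, 1.752]
wrist_force: [0.8, 2.6, 4.0]
finger_gap: 19.2
```

Emit:
{"op": "arm_command", "data": {"steps": [[0,[-0.38,0,-0.07],0],[0,[-0.38,0,-0.03],0],[0,[-0.39,0,-0.02],0],[0,[-0.38,0,0.02],0],[0,[-0.38,0,0.04],0]]}}

```text
clock: 7.9
eef_pos: [550.7, 223.9, 188.7]
eef_rot: [3.14, -0.0, 1.752]
wrist_force: [1.5, 3.1, 5.6]
finger_gap: 19.4
```

```bash
python3 - <<'E'
from h import *
s=manip.read_state();L=W2D(s["eef_pos"]);print(s["clock"],s["eef_rot"],L,s["wrist_force"],s["finger_gap"],np.arctan2(-L[1],L[2]+6.3-140))
E
```

```text
7.9 [ 3.14013891e+00 -6.06988292e-05  1.75177559e+00] [-109.90342251   -8.5300437   188.73828782] [1.51123284 3.07878716 5.60052244] 19.412822880783573 0.15376049267225872
```

Emit:
{"op": "arm_command", "data": {"steps": [[0,[-0.38,0,0.07],0],[0,[-0.37,0,0.1],0],[0,[-0.37,0,0.12],0],[0,[-0.36,0,0.14],0],[0,[-0.34,0,0.17],0]]}}

```text
clock: 8.32
eef_pos: [554.1, 205.9, 182.7]
eef_rot: [3.14, 0.0, 1.752]
wrist_force: [3.3, 2.0, 5.6]
finger_gap: 19.3
```

Emit:
{"op": "arm_command", "data": {"steps": [[0,[-0.33,0,0.2],0],[0,[-0.32,0,0.22],0],[0,[-0.3,0,0.24],0],[0,[-0.29,0,0.26],0],[0,[-0.26,0,0.27],0]]}}

```text
clock: 8.73
eef_pos: [557.0, 190.9, 170.6]
eef_rot: [3.139, 0.001, 1.751]
wrist_force: [6.4, -0.1, 4.5]
finger_gap: 19.6
```

Emit:
{"op": "arm_command", "data": {"steps": [[0,[-0.25,0,0.3],0],[0,[-0.22,0,0.31],0],[0,[-0.2,0,0.33],0],[0,[-0.18,0,0.34],0],[0,[-0.15,0,0.36],0]]}}

```text
clock: 9.15
eef_pos: [558.9, 181.1, 154.0]
eef_rot: [3.139, 0.001, 1.751]
wrist_force: [7.3, -1.1, 3.1]
finger_gap: 19.4
```

```bash
python3 - <<'E'
from h import *
s=manip.read_state();L=W2D(s["eef_pos"]);print(s["clock"],s["eef_rot"],L,s["wrist_force"],s["finger_gap"],np.arctan2(-L[1],L[2]+6.3-140))
p,d=manip.camera("scene");cv2.imwrite("pics/s4.png",cv2.resize(p[140:300,330:480,::-1],None,fx=5,fy=3.75,interpolation=cv2.INTER_CUBIC))
E
```

```text
9.15 [3.13928888e+00 8.21527569e-04 1.75149311e+00] [-109.8494922   -52.1946726   154.04959719] [ 7.29442562 -1.10426554  3.1111323 ] 19.359601955928966 1.199045441960384
```

View pics/s4.png

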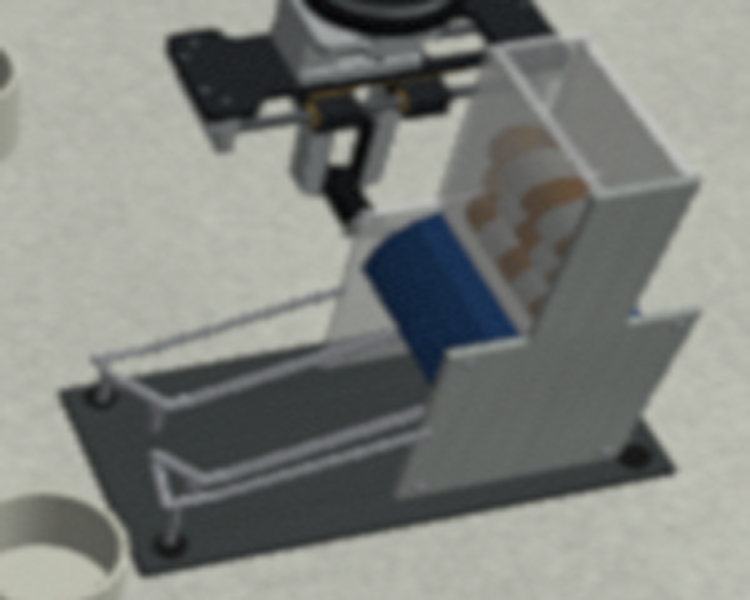

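The stack has dropped by one tube (its top moved from row 90 to row 125 in the zoom) and the forces are small. Turning on.

Emit:
{"op": "arm_command", "data": {"steps": [[0,[-0.13,0,0.36],0],[0,[-0.11,0,0.37],0],[0,[-0.07,0,0.38],0],[0,[-0.05,0,0.38],0],[0,[-0.03,0,0.38],0]]}}

```text
clock: 9.62
eef_pos: [559.6, 177.4, 135.2]
eef_rot: [3.139, 0.001, 1.752]
wrist_force: [8.0, 1.0, 2.3]
finger_gap: 19.4
```

Emit:
{"op": "arm_command", "data": {"steps": [[0,[0.01,0,0.39],0],[0,[0.03,0,0.38],0],[0,[0.05,0,0.38],0],[0,[0.09,0,0.38],0],[0,[0.11,0,0.37],0]]}}

```text
clock: 10.03
eef_pos: [559.0, 180.5, 116.0]
eef_rot: [3.139, 0.0, 1.752]
wrist_force: [8.7, 2.7, 0.1]
finger_gap: 19.7
```

```bash
python3 - <<'E'
from h import *
s=manip.read_state();L=W2D(s["eef_pos"]);print(s["clock"],s["eef_rot"],L,s["wrist_force"],s["finger_gap"],np.arctan2(-L[1],L[2]+6.3-140))
p,d=manip.camera("scene");cv2.imwrite("pics/s5.png",cv2.resize(p[140:300,330:480,::-1],None,fx=5,fy=3.75,interpolation=cv2.INTER_CUBIC))
arc(1.895,2.035,2)
arc(2.035,2.25,3)
E
```

```text
10.0333 [3.13946970e+00 3.29563663e-04 1.75163094e+00] [-109.86320643  -52.74347607  115.98100449] [8.67155059 2.67442361 0.06441524] 19.672424468054032 1.8948970435009
2.035 [[0,[0.14,0,0.36],0],[0,[0.16,0,0.35],0]]
2.25 [[0,[0.19,0,0.35],0],[0,[0.21,0,0.33],0],[0,[0.24,0,0.31],0]]
```

View pics/s5.png

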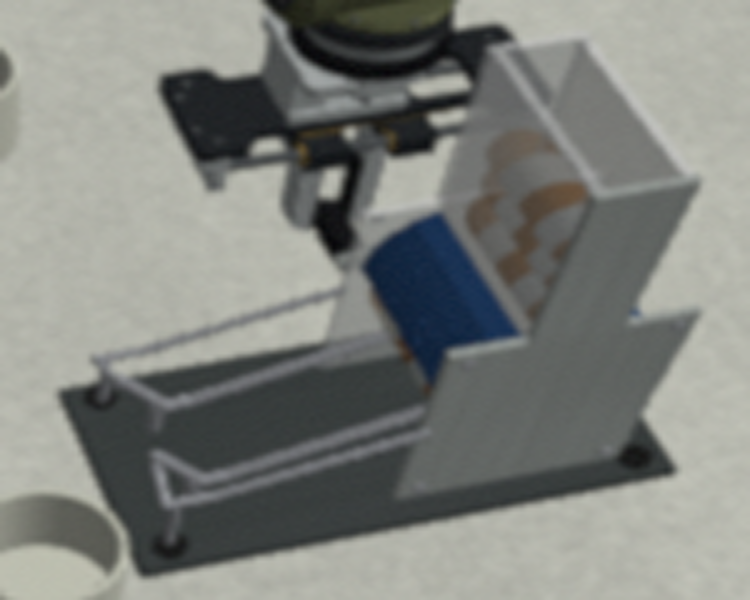

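The amber edge of tube 1 shows at the side opening, around (385,320). A little further.

Emit:
{"op": "arm_command", "data": {"steps": [[0,[0.14,0,0.36],0],[0,[0.16,0,0.35],0],[0,[0.19,0,0.35],0],[0,[0,0,0],0]]}}

```text
clock: 10.42
eef_pos: [558.0, 185.7, 105.1]
eef_rot: [3.14, 0.0, 1.752]
wrist_force: [8.8, 2.2, -1.7]
finger_gap: 19.6
```

```bash
python3 - <<'E'
from h import *
s=manip.read_state();L=W2D(s["eef_pos"]);print(s["clock"],s["eef_rot"],L,s["wrist_force"],s["finger_gap"],np.arctan2(-L[1],L[2]+6.3-140))
p,d=manip.camera("scene");cv2.imwrite("pics/s6.png",cv2.resize(p[140:300,330:480,::-1],None,fx=5,fy=3.75,interpolation=cv2.INTER_CUBIC))
E
```

```text
10.4167 [3.13973688e+00 3.46700031e-05 1.75191213e+00] [-109.88936053  -47.4454059   105.09244986] [ 8.77538246  2.18180259 -1.66918977] 19.61292459560538 2.1133874185145247
```

View pics/s6.png

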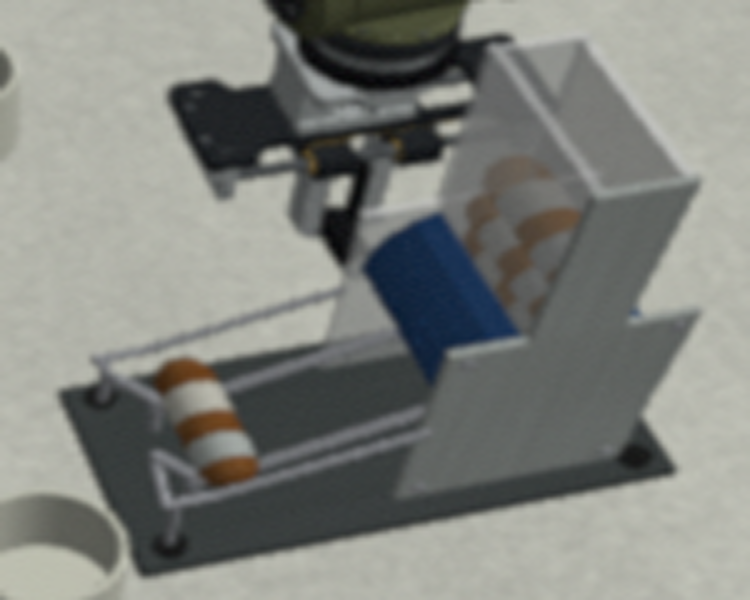

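Tube 1 lies on the rest at (205,420) and the others are still in the magazine. I'll release the handle and measure the tube from the top camera.

Emit:
{"op": "arm_command", "data": {"steps": [[0.6,[0,0,0],0],[0.6,[0,0,0],0],[0.6,[0,0,0],0],[0.6,[0,0,-2.0],0],[0.6,[0,0,-3.0],0]]}}

```text
clock: 10.88
eef_pos: [555.7, 185.1, 153.2]
eef_rot: [-3.135, 0.001, 1.752]
wrist_force: [-0.3, -0.7, 0.5]
finger_gap: 48.9
```

```bash
python3 - <<'E'
from h import *
s=manip.read_state();L=W2D(s["eef_pos"]);print(s["clock"],s["eef_rot"],L,s["wrist_force"],s["finger_gap"])
p,d=manip.camera("top");im=p.astype(int)
cv2.imwrite("pics/t7.png",cv2.resize(p[120:225,180:310,::-1],None,fx=6,fy=5.7,interpolation=cv2.INTER_CUBIC))
v,u=np.mgrid[140:205,243:295];D=d[140:205,243:295];k=D.ravel()>0
P=back("top",np.c_[u.ravel(),v.ravel()],D.ravel())[k]
L=np.c_[(P[:,:2]-O)@EX,(P[:,:2]-O)@EY,P[:,2]]
q=(L[:,2]>55)&(L[:,1]>-172)&(L[:,1]<-125)&(abs(L[:,0])<56);print(cv2.minAreaRect(L[q][:,:2].astype(np.float32)),L[q].min(0),L[q].max(0))
m=((im[:,:,0]-im[:,:,2])>40).astype(np.uint8);m[:140]=0;m[205:]=0;m[:,:243]=0;m[:,300:]=0
v,u=np.nonzero(m);X=ray_plane("top",np.c_[u,v],70)[:,:2]-O;print("amber",cv2.minAreaRect(np.c_[X@EX,X@EY].astype(np.float32)))
E
```

```text
10.8833 [-3.13536804e+00  6.16811820e-04  1.75188402e+00] [-112.25662921  -47.5863648   153.23168926] [-0.25795505 -0.69745659  0.48855778] 48.89669602858083
((-0.0423583984375, -149.3419189453125), (111.80577087402344, 44.49846649169922), 0.10282136499881744) [ -55.97424603 -171.68962762   55.11411142] [  55.83052544 -127.19061147   88.2030824 ]
amber ((-1.9887542724609375, -147.8521270751953), (92.2675552368164, 25.35812759399414), 0.04954725503921509)
```

View pics/t7.png

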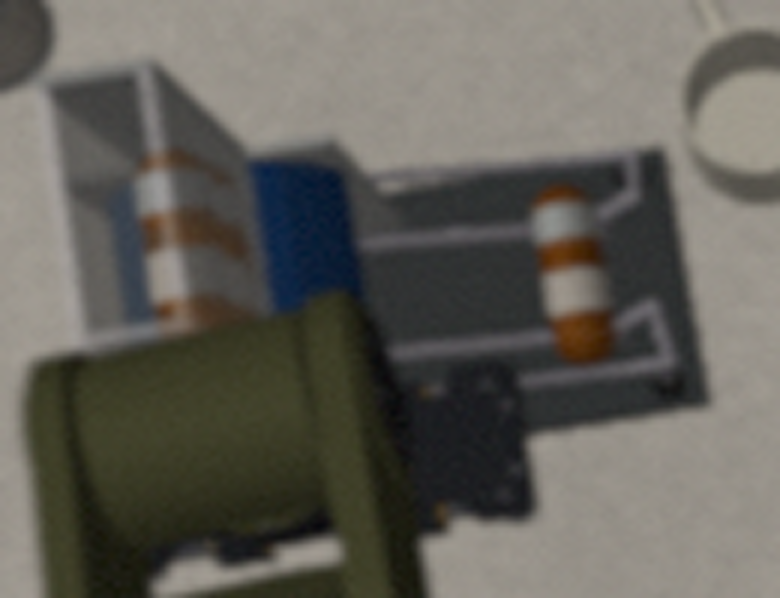

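```bash
python3 - <<'E'
from h import *
plan([D2W(-110,-150,157),D2W(-1,-150,157),D2W(-1,-150,53)],0.6,np.pi/2+A,[3,3,4])
E
```

```text
[[0.6,[-3.42,0.01,0.14],-0.001],[0.6,[-3.42,0.01,0.15],-0.001],[0.6,[-3.42,0.0,0.14],-0.001],[0.6,[0.02,3.63,0.0],-0.001],[0.6,[0.01,3.64,0.0],-0.001]]
[[0.6,[0.01,3.63,0.0],-0.001],[0.6,[0.0,0.0,2.6],-0.001],[0.6,[0.0,0.0,2.6],-0.001],[0.6,[0.0,0.0,2.6],-0.001],[0.6,[0.0,0.0,2.6],-0.001]]
end [684.3 105.5  53. ] 1.762
```

Emit:
{"op": "arm_command", "data": {"steps": [[0.6,[-3.4,0,0],-0.004],[0.6,[-3.4,0,0],-0.004],[0.6,[-3.4,0,0],0],[0.6,[0,3.6,0],0],[0.6,[0,3.6,0],0]]}}

```text
clock: 11.35
eef_pos: [647.1, 96.8, 155.8]
eef_rot: [-3.141, 0.0, 1.757]
wrist_force: [0.9, 1.0, 1.1]
finger_gap: 56.3
```

Emit:
{"op": "arm_command", "data": {"steps": [[0.6,[0,3.6,0],0],[0.6,[0,0,1.5],0],[0.6,[0,0,2.0],0],[0.6,[0,0,0],0]]}}

```text
clock: 11.68
eef_pos: [680.6, 105.5, 115.5]
eef_rot: [-3.135, -0.001, 1.76]
wrist_force: [-0.3, -0.0, -0.3]
finger_gap: 56.3
```

```bash
python3 - <<'E'
from h import *
s=manip.read_state();L=W2D(s["eef_pos"]);print(s["clock"],s["eef_rot"],L,s["wrist_force"],s["finger_gap"])
p,d=manip.camera("wrist");cv2.imwrite("pics/w8.png",p[:,:,::-1])
plan([D2W(-1,-150,53)],0.6,np.pi/2+A,[4])
E
```

```text
11.6833 [-3.13466092e+00 -5.49303857e-04  1.75987748e+00] [  -4.61533053 -149.32607399  115.52762485] [-0.34717992 -0.01784924 -0.26149604] 56.31439101489934
[[0.6,[-0.02,0.08,1.63],-0.0],[0.6,[-0.01,0.08,1.62],-0.0],[0.6,[-0.02,0.08,1.63],-0.0],[0.6,[-0.02,0.08,1.63],-0.0]]
end [684.3 105.5  53. ] 1.76
```

View pics/w8.png

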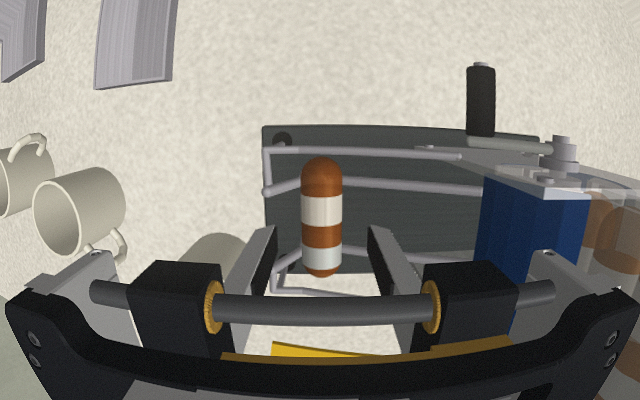

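The tube is centred between the fingers at column 321, rows 155-278. I'll check that against the expected projection.

```bash
python3 - <<'E'
from h import *
c=manip.calibration("wrist");T=np.array(c["tool_from_camera"])
from scipy.spatial.transform import Rotation as Ro
s=manip.read_state();R=Ro.from_euler("xyz",s["eef_rot"]).as_matrix()
for x in(-51,-1,49):
    X=D2W(x,-149,62+ (0 if x!=-1 else 16));t=R.T@(X-s["eef_pos"]);q=T[:3,:3].T@(t-T[:3,3])
    r=np.hypot(q[0],q[1]);th=np.arctan2(r,q[2]);print(x,c["cx"]+c["fx"]*th*q[0]/r,c["cy"]+c["fx"]*th*q[1]/r)
E
```

```text
-51 321.89898005281725 153.81500850739556
-1 321.9254405446171 222.77850065867486
49 321.9850091783128 271.75257392148325
```

Emit:
{"op": "arm_command", "data": {"steps": [[0.6,[0,0,1.6],0],[0.6,[0,0,1.6],0],[0.6,[0,0,1.5],0],[0.6,[0,0,1.5],0],[0.6,[0,0,0],0]]}}

```text
clock: 12.15
eef_pos: [681.0, 105.6, 56.9]
eef_rot: [-3.138, -0.0, 1.76]
wrist_force: [-1.0, -0.8, -0.9]
finger_gap: 56.3
```

```bash
python3 - <<'E'
from h import *
s=manip.read_state();L=W2D(s["eef_pos"]);print(s["clock"],s["eef_rot"],L,s["wrist_force"],s["finger_gap"])
E
```

```text
12.15 [-3.13847920e+00 -2.42883634e-04  1.75993601e+00] [  -4.17989604 -149.31389029   56.93043244] [-0.97500346 -0.83074767 -0.87144216] 56.294194805762565
```

Emit:
{"op": "arm_command", "data": {"steps": [[0.6,[0,0.3,0.4],0],[0.2,[0,0,0],0],[0.2,[0,0,0],0],[0.2,[0,0,0],0],[0.2,[0,0,0],0]], "force": 12}}

```text
clock: 12.57
eef_pos: [685.3, 106.4, 55.3]
eef_rot: [3.141, 0.0, 1.76]
wrist_force: [-0.3, -1.0, 0.1]
finger_gap: 33.1
```

Emit:
{"op": "arm_command", "data": {"steps": [[0.2,[0,0,0],0],[0.2,[0,0,0],0]], "force": 12}}

```text
clock: 12.73
eef_pos: [685.4, 106.2, 55.1]
eef_rot: [3.141, 0.0, 1.76]
wrist_force: [-0.7, -1.3, 4.2]
finger_gap: 31.7
```

```bash
python3 - <<'E'
from h import *
s=manip.read_state();L=W2D(s["eef_pos"]);print(s["clock"],s["eef_rot"],L,s["wrist_force"],s["finger_gap"])
E
```

```text
12.7333 [3.14070612e+00 2.07170664e-04 1.75986761e+00] [   0.22580311 -149.49140675   55.14205464] [-0.72556173 -1.25298103  4.24493398] 31.743585378416512
```

Gripped at a 31.7 mm gap, which matches the 32 mm tube. Lifting straight up.

Emit:
{"op": "arm_command", "data": {"steps": [[0.2,[0,0,-1.0],0],[0.2,[0,0,-2.5],0],[0.2,[0,0,-3.0],0],[0.2,[0,0,-3.0],0],[0.2,[0,0,-2.0],0]], "force": 15}}

```text
clock: 13.15
eef_pos: [685.5, 106.4, 173.4]
eef_rot: [3.139, 0.0, 1.76]
wrist_force: [0.2, -0.5, -0.1]
finger_gap: 31.5
```

```bash
python3 - <<'E'
from h import *
s=manip.read_state();L=W2D(s["eef_pos"]);print(s["clock"],s["eef_rot"],L,s["wrist_force"],s["finger_gap"])
p,d=manip.camera("wrist");cv2.imwrite("pics/w9.png",p[:,:,::-1])
plan([[523,-125,172]],0.2,np.pi/2+np.radians(9.0),[10])
E
```

```text
13.15 [3.13865455e+00 1.33951223e-04 1.75999451e+00] [   0.37980314 -149.30109761  173.3865464 ] [ 0.19551777 -0.48763944 -0.12856068] 31.533671405623096
[[0.2,[-1.97,-2.04,0.05],0.003],[0.2,[-1.97,-2.04,0.05],0.003],[0.2,[-1.98,-2.03,0.05],0.003],[0.2,[-1.98,-2.02,0.06],0.003],[0.2,[-1.99,-2.02,0.05],0.003]]
[[0.2,[-2.0,-2.01,0.05],0.003],[0.2,[-2.0,-2.01,0.05],0.003],[0.2,[-2.01,-2.0,0.05],0.003],[0.2,[-2.02,-1.99,0.05],0.003],[0.2,[-2.02,-1.99,0.05],0.003]]
end [ 523. -125.  172.] 1.73
```

View pics/w9.png

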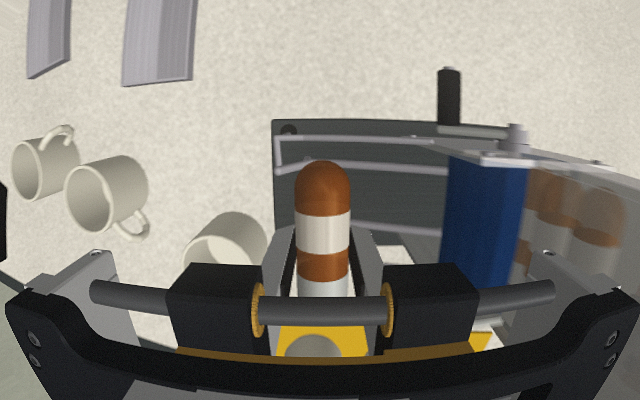

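The tube is held level between the pads at (322,230). Carrying it to the left tray.

Emit:
{"op": "arm_command", "data": {"steps": [[0.2,[-1.2,-1.2,0],0.003],[0.2,[-2.0,-2.0,0],0.003],[0.2,[-2.3,-2.3,0],0.003],[0.2,[-2.3,-2.3,0],0.003],[0.2,[-2.3,-2.3,0],0.003]]}}

```text
clock: 13.62
eef_pos: [602.8, -12.2, 169.2]
eef_rot: [-3.141, -0.0, 1.745]
wrist_force: [0.5, -0.6, -0.7]
finger_gap: 31.6
```

Emit:
{"op": "arm_command", "data": {"steps": [[0.2,[-2.3,-2.3,0],0.003],[0.2,[-2.3,-2.3,0],0.003],[0.2,[-2.3,-2.3,0],0.003],[0.2,[-1.9,-1.9,0],0.003],[0.2,[-1.0,-1.2,0],0.003]]}}

```text
clock: 14.03
eef_pos: [520.4, -126.6, 169.5]
eef_rot: [-3.141, 0.0, 1.728]
wrist_force: [0.5, -0.7, -1.1]
finger_gap: 31.5
```

Emit:
{"op": "arm_command", "data": {"steps": [[0.2,[0,0,2.5],0],[0.2,[0,0,3.0],0],[0.2,[0,0,2.5],0],[0.2,[0,0,0],0]]}}

```text
clock: 14.37
eef_pos: [519.5, -124.1, 85.1]
eef_rot: [-3.135, -0.003, 1.73]
wrist_force: [-0.4, -0.4, -1.4]
finger_gap: 31.4
```

```bash
python3 - <<'E'
from h import *
s=manip.read_state();print(s["clock"],s["eef_rot"],s["eef_pos"],s["wrist_force"],s["finger_gap"])
p,d=manip.camera("wrist");cv2.imwrite("pics/w10.png",p[:,:,::-1])
p,d=manip.camera("top");cv2.imwrite("pics/t10.png",cv2.resize(p[170:270,310:450,::-1],None,fx=5.5,fy=5.5,interpolation=cv2.INTER_CUBIC))
plan([[523,-125,40]],0.2,np.pi/2+np.radians(9.0),[3])
E
```

```text
14.3667 [-3.135088   -0.00334741  1.72964387] [ 519.53783939 -124.07008709   85.12737125] [-0.37691462 -0.4331287  -1.36380574] 31.444875486106334
[[0.2,[-0.02,0.03,1.66],0.001],[0.2,[-0.02,0.04,1.66],0.001],[0.2,[-0.01,0.03,1.66],0.001]]
end [ 523. -125.   40.] 1.727
```

View pics/w10.png

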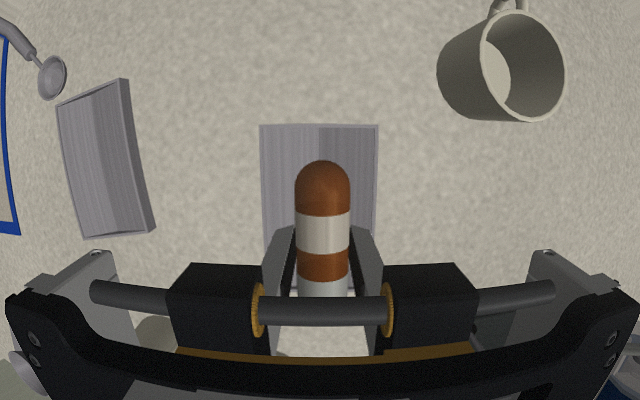

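View pics/t10.png

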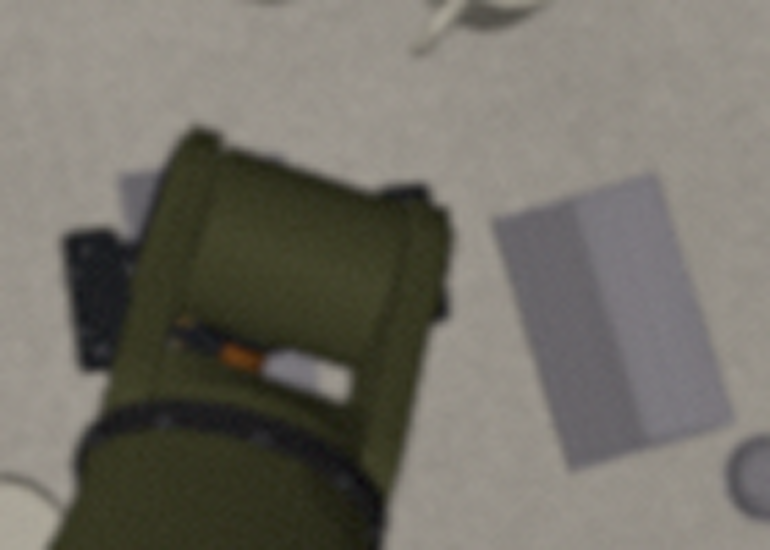

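The wrist view shows the left tray's near rim at row 125, columns 260-378, with the tube above it. I'll ray-cast that rim edge as a cross-check.

```bash
cat >> h.py <<'E'
from scipy.spatial.transform import Rotation as Ro
def wray(uv,z,s):
    c=manip.calibration("wrist");T=np.array(c["tool_from_camera"]);R=Ro.from_euler("xyz",s["eef_rot"]).as_matrix()
    out=[]
    for u,v in uv:
        a,b=(u-c["cx"])/c["fx"],(v-c["cy"])/c["fy"];th=np.hypot(a,b);d=np.array([np.sin(th)*a/th,np.sin(th)*b/th,np.cos(th)])
        d=R@T[:3,:3]@d;o=R@T[:3,3]+s["eef_pos"];out.append(o+d*(z-o[2])/d[2])
    return np.array(out)
E
python3 - <<'E'
from h import *
s=dict(eef_rot=[-3.135088,-0.00334741,1.72964387],eef_pos=np.array([519.53783939,-124.07008709,85.12737125]))
P=wray([(260,125.5),(378,125.5),(319.5,125.5)],17,s);print(P, np.linalg.norm(P[0]-P[1]))
a=np.radians(9);print("centre",P[2,:2]+75*np.array([np.cos(a),np.sin(a)]))
print(manip.read_state()["eef_pos"],manip.read_state()["eef_rot"])
E
```

```text
[[ 458.97462319 -183.73137711   17.        ]
 [ 444.14036832  -89.95365636   17.        ]
 [ 452.1836585  -136.27407644   17.        ]] 94.94375190807976
centre [ 526.26028405 -124.54149157]
[ 521.90708738 -124.63492762   89.82483287] [-3.14069351e+00 -5.36354457e-04  1.73000766e+00]
```

Emit:
{"op": "arm_command", "data": {"steps": [[0.2,[0,0.2,2.0],0],[0.2,[0,0,2.0],0],[0.2,[0,0,1.5],0],[0.2,[0,0,0.7],0],[0.2,[0,0,0],0]]}}

```text
clock: 14.88
eef_pos: [524.1, -124.4, 27.7]
eef_rot: [-3.141, -0.0, 1.73]
wrist_force: [-0.5, 1.0, -0.8]
finger_gap: 31.6
```

```bash
python3 - <<'E'
from h import *
s=manip.read_state();print(s["clock"],s["eef_rot"],s["eef_pos"],s["wrist_force"],s["finger_gap"])
E
```

```text
14.8833 [-3.14141295e+00 -1.19963669e-04  1.73012164e+00] [ 524.13972198 -124.36840368   27.7275358 ] [-0.47040461  0.99061418 -0.75613294] 31.58936995781046
```

Emit:
{"op": "arm_command", "data": {"steps": [[0.2,[0,0,0.5],0],[0.2,[0,0,0.4],0],[0.2,[0,0,0.3],0],[0.2,[0,0,0],0]]}}

```text
clock: 15.22
eef_pos: [524.4, -124.7, 15.9]
eef_rot: [3.141, 0.001, 1.73]
wrist_force: [-1.0, -0.8, -1.0]
finger_gap: 31.2
```

```bash
python3 - <<'E'
from h import *
s=manip.read_state();print(s["clock"],s["eef_pos"],s["wrist_force"],s["finger_gap"])
E
```

```text
15.2167 [ 524.38756436 -124.663442     15.90923677] [-1.01057371 -0.81131857 -0.97367813] 31.16594729496124
```

Emit:
{"op": "arm_command", "data": {"steps": [[0.2,[0,0,0.1],0],[0.2,[0,0,0.1],0],[0.2,[0,0,0],0]]}}

```text
clock: 15.47
eef_pos: [524.7, -125.1, 15.1]
eef_rot: [3.14, 0.002, 1.73]
wrist_force: [-4.4, -3.4, 14.7]
finger_gap: 31.9
```

Contact at 14.7 N, so the tube is on the floor. I'll ease up slightly and open.

Emit:
{"op": "arm_command", "data": {"steps": [[0.2,[0,0,-0.1],0],[0.4,[0,0,0],0],[0.45,[0,0,0],0],[0.45,[0,0,0],0]]}}

```text
clock: 15.8
eef_pos: [524.0, -124.3, 14.4]
eef_rot: [-3.142, -0.0, 1.73]
wrist_force: [0.3, 0.8, -0.4]
finger_gap: 42.0
```

```bash
python3 - <<'E'
from h import *
s=manip.read_state();print(s["clock"],s["eef_pos"],s["wrist_force"],s["finger_gap"])
p,d=manip.camera("wrist");cv2.imwrite("pics/w11.png",p[:,:,::-1])
E
```

```text
15.8 [ 523.96951698 -124.33052797   14.44097401] [ 0.28476394  0.75678077 -0.43222581] 41.991974465893136
```

View pics/w11.png

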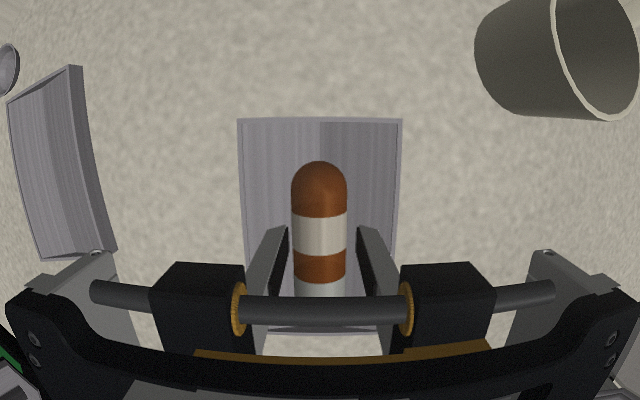

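The tube rests in the V at column 320, with the rims at 240 and 402, so it is centred. Lifting off and returning to the crank.

Emit:
{"op": "arm_command", "data": {"steps": [[0.45,[0,0,-0.8],0],[0.45,[0,0,-2.0],0],[0.5,[0,0,-3.5],0],[0.6,[0,0,-4.0],0],[0.6,[0,0,-4.0],0]]}}

```text
clock: 16.27
eef_pos: [523.4, -124.2, 159.5]
eef_rot: [-3.141, -0.0, 1.73]
wrist_force: [0.4, 0.5, -1.3]
finger_gap: 55.2
```

```bash
python3 - <<'E'
from h import *
s=manip.read_state();print(s["clock"],s["eef_pos"],s["wrist_force"],s["finger_gap"])
plan([D2W(-110,-47.1,195),D2W(-110,-47.1,105)],0.6,np.pi/2+A,[10,4])
print(ray_plane("top",[(309,270),(306,138),(359,153),(400,160)],82))
E
```

```text
16.2667 [ 523.43654708 -124.20669077  159.48194354] [ 0.36531219  0.5140923  -1.34771874] 55.16396186788149
[[0.6,[3.01,0.83,-0.36],-0.002],[0.6,[3.01,0.84,-0.35],-0.002],[0.6,[3.0,0.84,-0.36],-0.002],[0.6,[3.0,0.85,-0.35],-0.002],[0.6,[3.01,0.86,-0.36],-0.002]]
[[0.6,[3.0,0.86,-0.35],-0.002],[0.6,[3.0,0.87,-0.36],-0.002],[0.6,[2.99,0.87,-0.35],-0.002],[0.6,[3.0,0.88,-0.36],-0.002],[0.6,[2.99,0.88,-0.35],-0.002]]
[[0.6,[0.0,0.0,2.25],-0.002],[0.6,[0.0,0.0,2.25],-0.002],[0.6,[0.0,0.0,2.25],-0.002],[0.6,[0.0,0.0,2.25],-0.002]]
end [557.8 186.  105. ] 1.758
[[ 379.50760635   -3.11196924   82.        ]
 [ 772.97724181   13.45397109   82.        ]
 [ 729.52417494 -147.32818526   82.        ]
 [ 710.21569882 -271.09984633   82.        ]]
```

Emit:
{"op": "arm_command", "data": {"steps": [[0.6,[2.5,0.6,-0.4],-0.003],[0.6,[3.1,0.9,-0.4],-0.003],[0.6,[3.1,0.9,-0.4],-0.003],[0.6,[3.1,0.9,-0.4],-0.003],[0.6,[3.1,0.9,-0.4],-0.003]]}}

```text
clock: 16.68
eef_pos: [540.7, 31.0, 178.4]
eef_rot: [3.141, 0.0, 1.745]
wrist_force: [0.6, -0.5, -0.5]
finger_gap: 56.4
```

Emit:
{"op": "arm_command", "data": {"steps": [[0.6,[3.1,0.9,-0.4],-0.003],[0.6,[3.1,0.9,-0.4],-0.003],[0.6,[3.1,0.9,-0.4],-0.003],[0.6,[3.1,0.9,-0.4],-0.003],[0.6,[2.0,0.4,0],0]]}}

```text
clock: 17.1
eef_pos: [554.6, 181.1, 194.8]
eef_rot: [3.14, -0.0, 1.759]
wrist_force: [0.9, -1.1, 0.1]
finger_gap: 56.7
```

```bash
python3 - <<'E'
from h import *
s=manip.read_state();print(s["clock"],s["eef_pos"],W2D(s["eef_pos"]),s["wrist_force"],s["finger_gap"])
p,d=manip.camera("wrist");cv2.imwrite("pics/w12.png",p[:,:,::-1])
p,d=manip.camera("top");cv2.imwrite("pics/t12.png",cv2.resize(p[170:270,310:450,::-1],None,fx=5.5,fy=5.5,interpolation=cv2.INTER_CUBIC))
plan([D2W(-110,-47.1,195),D2W(-110,-47.1,105)],0.6,np.pi/2+A,[1,4])
im=p.astype(int);m=((im[:,:,0]-im[:,:,2])>40).astype(np.uint8);m[:180]=0;m[265:]=0;m[:,:325]=0;m[:,450:]=0
v,u=np.nonzero(m);X=ray_plane("top",np.c_[u,v],30)[:,:2].astype(np.float32);print("tube1",cv2.minAreaRect(X))
m=((im[:,:,2]-im[:,:,0])>-3).astype(np.uint8);m|=((im[:,:,0]-im[:,:,2])>40).astype(np.uint8);m[:180]=0;m[265:]=0;m[:,:320]=0;m[:,450:]=0
cs,_=cv2.findContours(cv2.morphologyEx(m,cv2.MORPH_OPEN,np.ones((3,3),np.uint8)),0,1)
for c in cs:
    if cv2.contourArea(c)>700: print(cv2.minAreaRect(ray_plane("top",c[:,0,:],15)[:,:2].astype(np.float32)))
E
```

```text
17.1 [554.57129524 181.09810545 194.84174312] [-114.13232446  -51.33550929  194.84174312] [ 0.91307021 -1.1144521   0.0703868 ] 56.72812574386158
[[0.6,[0.42,0.46,-0.11],0.0],[0.6,[0.0,0.0,2.25],0.0],[0.6,[0.0,0.0,2.25],0.0],[0.6,[0.0,0.0,2.25],0.0],[0.6,[0.0,0.0,2.25],0.0]]
end [557.8 186.  105. ] 1.76
tube1 ((522.4812622070312, -124.13737487792969), (91.17384338378906, 25.356494903564453), 9.240039825439453)
((509.80767822265625, -350.0670166015625), (147.4198760986328, 96.36247253417969), 16.882095336914062)
((522.3194580078125, -125.74678039550781), (146.3047332763672, 92.82550048828125), 8.922516822814941)
```

View pics/w12.png

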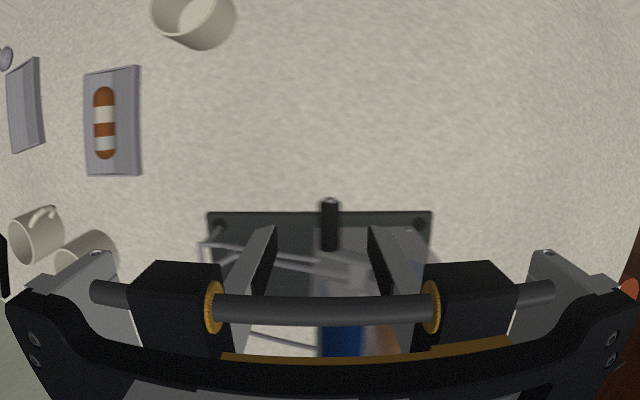

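View pics/t12.png

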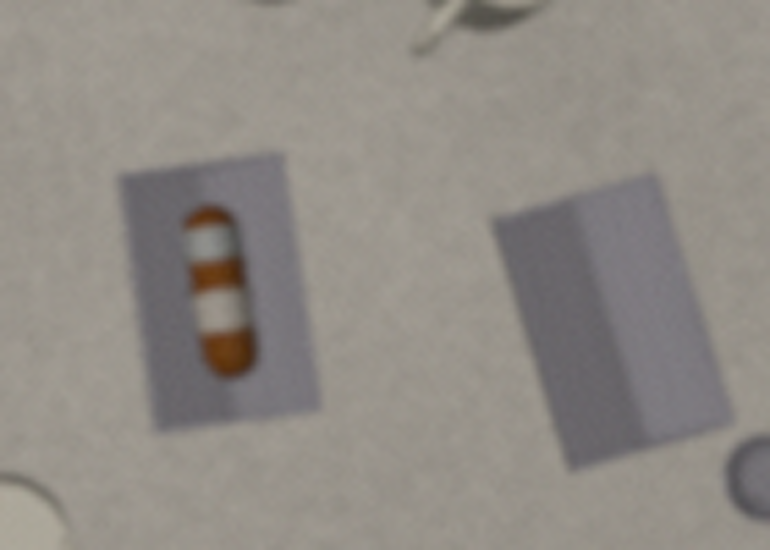

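Tube 1 lies within 2 mm of the left tray's middle and is aligned to 0.3°. The handle is at (330,225), between the fingers. Going down to grip it.

Emit:
{"op": "arm_command", "data": {"steps": [[0.6,[0.2,0.1,1.0],0],[0.6,[0,0,2.5],0],[0.6,[0,0,2.5],0],[0.6,[0,0,2.4],0],[0.6,[0,0,0.6],0]], "force": 15}}

```text
clock: 17.62
eef_pos: [553.4, 178.8, 99.4]
eef_rot: [-3.136, 0.0, 1.756]
wrist_force: [1.1, -0.5, -1.0]
finger_gap: 56.7
```

```bash
python3 - <<'E'
from h import *
s=manip.read_state();print(s["clock"],s["eef_pos"],W2D(s["eef_pos"]),s["wrist_force"],s["finger_gap"])
E
```

```text
17.6167 [553.36556724 178.76727596  99.37881637] [-115.75524981  -53.397707     99.37881637] [ 1.13624642 -0.47064775 -0.96840994] 56.720871356061956
```

Emit:
{"op": "arm_command", "data": {"steps": [[0.6,[0.4,0.3,-0.4],0],[0.6,[0,0,0],0]]}}

```text
clock: 17.78
eef_pos: [558.3, 185.1, 109.2]
eef_rot: [3.14, -0.0, 1.756]
wrist_force: [-0.1, 0.5, 0.2]
finger_gap: 56.5
```

```bash
python3 - <<'E'
from h import *
s=manip.read_state();print(s["clock"],s["eef_rot"],W2D(s["eef_pos"]),s["wrist_force"],s["finger_gap"])
E
```

```text
17.7833 [ 3.13979211e+00 -2.24670785e-04  1.75636365e+00] [-109.7488298   -48.14803373  109.17876952] [-0.12739457  0.50047838  0.24497478] 56.45617263076324
```

Emit:
{"op": "arm_command", "data": {"steps": [[0.2,[0.1,0,0.3],0],[0,[0,0,0],0],[0,[0,0,0],0],[0,[0,0,0],0],[0,[0,0,0],0]], "force": 15}}

```text
clock: 18.2
eef_pos: [557.2, 185.9, 104.9]
eef_rot: [3.141, -0.0, 1.757]
wrist_force: [0.5, 0.5, 0.7]
finger_gap: 26.5
```

Emit:
{"op": "arm_command", "data": {"steps": [[0,[0,0,0],0],[0,[0,0,0],0]], "force": 15}}

```text
clock: 18.37
eef_pos: [557.2, 185.7, 104.6]
eef_rot: [3.142, 0.0, 1.757]
wrist_force: [0.6, -2.1, 1.1]
finger_gap: 19.4
```

```bash
python3 - <<'E'
from h import *
s=manip.read_state();L=W2D(s["eef_pos"]);print(s["clock"],s["eef_rot"],L,s["wrist_force"],s["finger_gap"],np.pi-np.arcsin(-L[1]/55))
arc(2.11,4.0,27)
E
```

```text
18.3667 [3.14151691e+00 3.82579099e-04 1.75696350e+00] [-110.69886946  -47.3231005   104.55215189] [ 0.61163151 -2.13666464  1.06055177] 19.39125443109157 2.1054993364877457
2.46 [[0,[0.21,0,0.32],0],[0,[0.23,0,0.31],0],[0,[0.25,0,0.29],0],[0,[0.27,0,0.27],0],[0,[0.29,0,0.26],0]]
2.81 [[0,[0.31,0,0.23],0],[0,[0.32,0,0.21],0],[0,[0.34,0,0.19],0],[0,[0.35,0,0.16],0],[0,[0.36,0,0.14],0]]
3.16 [[0,[0.37,0,0.11],0],[0,[0.37,0,0.09],0],[0,[0.38,0,0.06],0],[0,[0.39,0,0.03],0],[0,[0.38,0,0.01],0]]
3.51 [[0,[0.39,0,-0.03],0],[0,[0.38,0,-0.04],0],[0,[0.37,0,-0.08],0],[0,[0.38,0,-0.1],0],[0,[0.36,0,-0.12],0]]
3.86 [[0,[0.35,0,-0.15],0],[0,[0.35,0,-0.18],0],[0,[0.33,0,-0.2],0],[0,[0.31,0,-0.22],0],[0,[0.3,0,-0.24],0]]
4.0 [[0,[0.28,0,-0.27],0],[0,[0.26,0,-0.28],0]]
```

Emit:
{"op": "arm_command", "data": {"steps": [[0,[0.21,0,0.32],0],[0,[0.23,0,0.31],0],[0,[0.25,0,0.29],0],[0,[0.27,0,0.27],0],[0,[0.29,0,0.26],0]]}}

```text
clock: 18.78
eef_pos: [554.7, 198.8, 89.9]
eef_rot: [3.141, -0.0, 1.757]
wrist_force: [-3.6, 0.0, 7.2]
finger_gap: 19.3
```

Emit:
{"op": "arm_command", "data": {"steps": [[0,[0.31,0,0.23],0],[0,[0.32,0,0.21],0],[0,[0.34,0,0.19],0],[0,[0.35,0,0.16],0],[0,[0.36,0,0.14],0]]}}

```text
clock: 19.2
eef_pos: [551.6, 215.5, 81.1]
eef_rot: [3.141, -0.001, 1.757]
wrist_force: [-6.0, 0.2, 11.1]
finger_gap: 19.3
```

```bash
python3 - <<'E'
from h import *
s=manip.read_state();L=W2D(s["eef_pos"]);print(s["clock"],L,s["wrist_force"],s["finger_gap"],np.arctan2(-L[1],L[2]+7-140))
p,d=manip.camera("scene");cv2.imwrite("pics/s13.png",cv2.resize(p[140:300,330:480,::-1],None,fx=5,fy=3.75,interpolation=cv2.INTER_CUBIC))
E
```

```text
19.2 [-110.61899297  -16.95942689   81.14770475] [-6.02513959  0.20691742 11.07692041] 19.341609635755873 2.8254879665906407
```

View pics/s13.png

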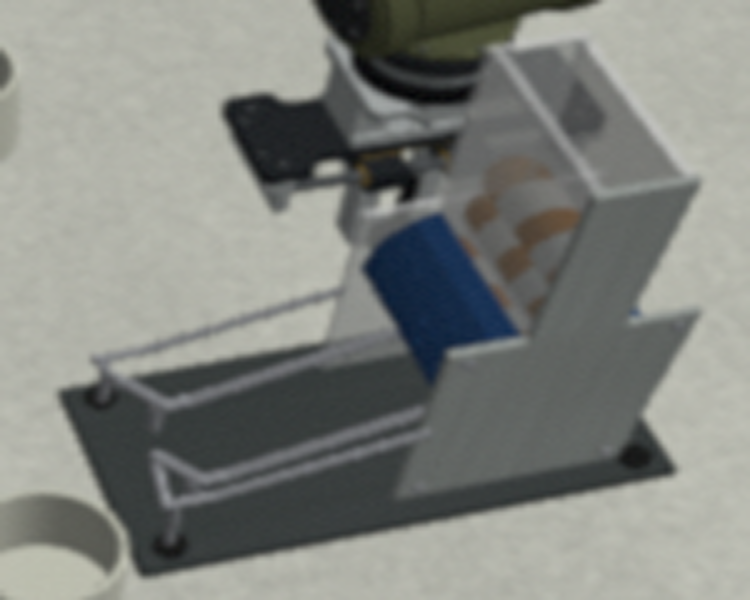

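The stack is lower again and tube 2 has sunk in; forces are fine. Continuing past the bottom of the circle.

Emit:
{"op": "arm_command", "data": {"steps": [[0,[0.37,0,0.08],0],[0,[0.37,0,0.07],0],[0,[0.38,0,0.04],0],[0,[0.39,0,0.01],0],[0,[0.38,0,0],0]]}}

```text
clock: 19.67
eef_pos: [548.0, 233.6, 78.9]
eef_rot: [-3.141, 0.0, 1.757]
wrist_force: [-3.8, -2.7, 8.5]
finger_gap: 19.1
```

Emit:
{"op": "arm_command", "data": {"steps": [[0,[0.39,0,-0.03],0],[0,[0.38,0,-0.04],0],[0,[0.37,0,-0.08],0],[0,[0.38,0,-0.1],0],[0,[0.36,0,-0.12],0]]}}

```text
clock: 20.08
eef_pos: [544.5, 251.5, 82.7]
eef_rot: [-3.141, 0.001, 1.757]
wrist_force: [-4.8, -8.4, 11.1]
finger_gap: 19.2
```

Emit:
{"op": "arm_command", "data": {"steps": [[0,[0.35,0,-0.15],0],[0,[0.35,0,-0.18],0],[0,[0.33,0,-0.2],0],[0,[0.31,0,-0.22],0],[0,[0.3,0,-0.24],0]]}}

```text
clock: 20.5
eef_pos: [541.5, 267.1, 92.5]
eef_rot: [-3.14, 0.002, 1.757]
wrist_force: [-4.2, -10.3, 8.7]
finger_gap: 19.3
```

```bash
python3 - <<'E'
from h import *
s=manip.read_state();L=W2D(s["eef_pos"]);print(s["clock"],L,s["wrist_force"],s["finger_gap"],np.arctan2(-L[1],L[2]+7-140)+2*np.pi)
p,d=manip.camera("scene");cv2.imwrite("pics/s14.png",cv2.resize(p[140:300,330:480,::-1],None,fx=5,fy=3.75,interpolation=cv2.INTER_CUBIC))
arc(3.86,4.22,5)
E
```

```text
20.5 [-110.80094244   35.56710219   92.47995906] [ -4.1958499  -10.33904184   8.67441868] 19.337918434821134 3.861986923316483
4.22 [[0,[0.29,0,-0.27],0],[0,[0.27,0,-0.29],0],[0,[0.24,0,-0.31],0],[0,[0.23,0,-0.33],0],[0,[0.2,0,-0.34],0]]
```

View pics/s14.png

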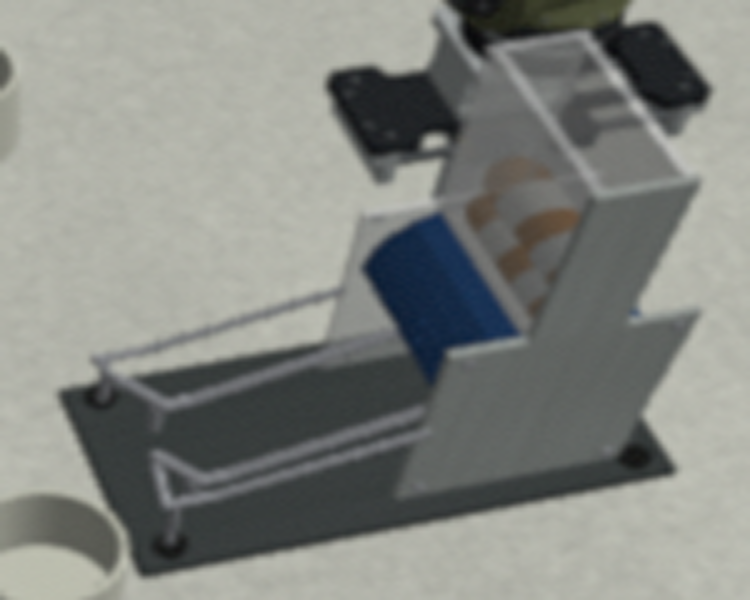

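Emit:
{"op": "arm_command", "data": {"steps": [[0,[0.29,0,-0.27],0],[0,[0.27,0,-0.29],0],[0,[0.24,0,-0.31],0],[0,[0.12,0,-0.16],0]]}}

```text
clock: 20.88
eef_pos: [539.7, 276.0, 102.8]
eef_rot: [-3.14, 0.002, 1.757]
wrist_force: [-3.6, -11.8, 6.5]
finger_gap: 19.7
```

```bash
python3 - <<'E'
from h import *
s=manip.read_state();L=W2D(s["eef_pos"]);print(s["clock"],L,s["wrist_force"],s["finger_gap"],np.arctan2(-L[1],L[2]+7-140)+2*np.pi)
p,d=manip.camera("scene");cv2.imwrite("pics/s15.png",cv2.resize(p[140:300,330:480,::-1],None,fx=5,fy=3.75,interpolation=cv2.INTER_CUBIC))
E
```

```text
20.8833 [-110.8252257    44.66820278  102.79088116] [ -3.58920872 -11.83719556   6.48614654] 19.70565545218162 4.117746560527518
```

View pics/s15.png

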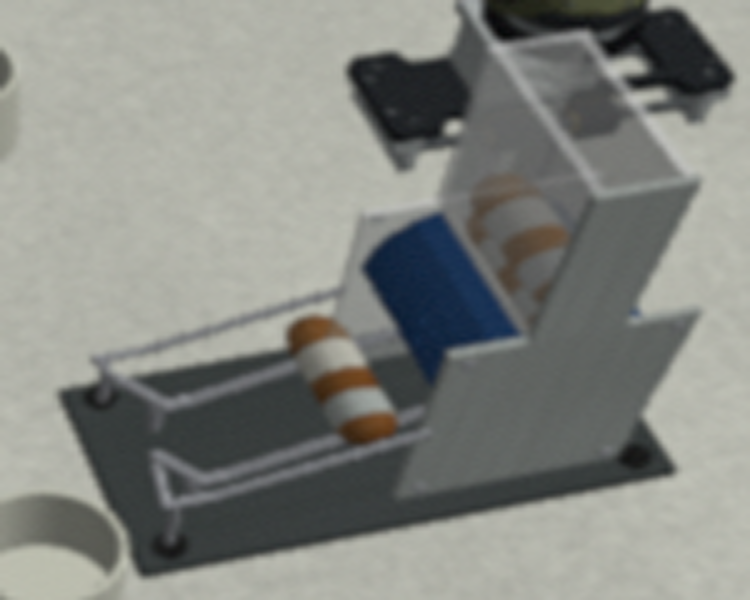

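Tube 2 is rolling down the chute at (340,380). The drum stays here; I'll release the handle.

Emit:
{"op": "arm_command", "data": {"steps": [[0.6,[0,0,0],0],[0.6,[0,0,0],0],[0.6,[0,0,0],0],[0.6,[0,0,-1.0],0],[0.6,[0,0,-3.5],0]]}}

```text
clock: 21.35
eef_pos: [538.0, 276.2, 143.7]
eef_rot: [-3.133, 0.002, 1.757]
wrist_force: [-0.1, 0.0, -0.1]
finger_gap: 49.0
```

```bash
python3 - <<'E'
from h import *
s=manip.read_state();L=W2D(s["eef_pos"]);print(s["clock"],L,s["wrist_force"],s["finger_gap"])
p,d=manip.camera("scene");cv2.imwrite("pics/s16.png",cv2.resize(p[140:300,330:480,::-1],None,fx=5,fy=3.75,interpolation=cv2.INTER_CUBIC))
p,d=manip.camera("top");im=p.astype(int)
m=((im[:,:,0]-im[:,:,2])>40).astype(np.uint8);m[:140]=0;m[205:]=0;m[:,:243]=0;m[:,300:]=0
v,u=np.nonzero(m);X=ray_plane("top",np.c_[u,v],70)[:,:2]-O;print("amber",cv2.minAreaRect(np.c_[X@EX,X@EY].astype(np.float32)))
plan([D2W(-115,45,215),D2W(-115,-150,215),D2W(-1,-150,170)],0.6,np.pi/2+A,[2,6,4])
E
```

```text
21.35 [-112.4973663    45.21728563  143.67089625] [-0.13773367  0.01078489 -0.0595869 ] 48.97385309118479
amber ((-0.7440338134765625, -148.19027709960938), (93.76905059814453, 25.929311752319336), 0.5812918543815613)
[[0.6,[-0.06,-0.33,-3.1],-0.0],[0.6,[-0.06,-0.32,-3.1],-0.0],[0.6,[-3.25,0.01,0.0],-0.0],[0.6,[-3.25,0.01,0.0],-0.0],[0.6,[-3.25,0.01,0.0],-0.0]]
[[0.6,[-3.25,0.01,0.0],-0.0],[0.6,[-3.25,0.01,0.0],-0.0],[0.6,[-3.25,0.01,0.0],-0.0],[0.6,[0.01,2.85,1.13],-0.0],[0.6,[0.01,2.85,1.12],-0.0]]
[[0.6,[0.01,2.85,1.13],-0.0],[0.6,[0.01,2.85,1.12],-0.0]]
end [684.3 105.5 170. ] 1.757
```

View pics/s16.png

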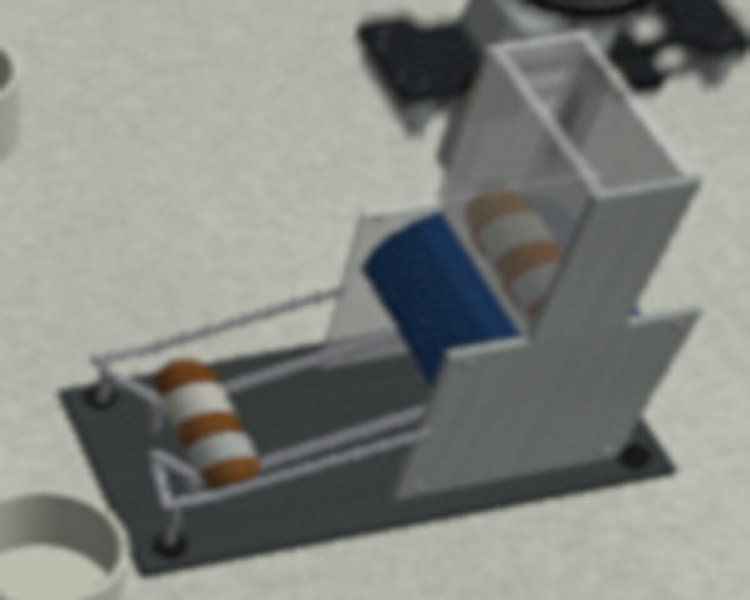

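Tube 2 is on the rest at (-1,-148), in the same place as the first, and tubes 3 and 4 are still in. Fetching it.

Emit:
{"op": "arm_command", "data": {"steps": [[0.6,[0,0,-3.0],0],[0.6,[0,0,-3.0],0],[0.6,[-2.6,0,0],-0.003],[0.6,[-3.5,0,0],0],[0.6,[-3.5,0,0],0]]}}

```text
clock: 21.87
eef_pos: [558.0, 182.1, 208.4]
eef_rot: [3.14, -0.0, 1.762]
wrist_force: [0.9, 0.2, -0.3]
finger_gap: 56.2
```

Emit:
{"op": "arm_command", "data": {"steps": [[0.6,[-3.5,0,0],0],[0.6,[-3.5,0,0],0],[0.6,[-2.8,0,0],0],[0.6,[0,2.5,1.0],0],[0.6,[0,3.5,1.5],0]]}}

```text
clock: 22.28
eef_pos: [636.3, 95.9, 185.3]
eef_rot: [3.137, 0.0, 1.757]
wrist_force: [0.2, -0.3, 0.6]
finger_gap: 56.3
```

Emit:
{"op": "arm_command", "data": {"steps": [[0.6,[0,3.5,1.5],0],[0.6,[0,1.5,1.5],0],[0.6,[0,0,1.0],0],[0.6,[0,0,0],0],[0.6,[0,0,0],0]]}}

```text
clock: 22.7
eef_pos: [683.9, 107.1, 142.8]
eef_rot: [-3.141, -0.0, 1.76]
wrist_force: [0.7, 0.3, 0.6]
finger_gap: 56.4
```

```bash
python3 - <<'E'
from h import *
s=manip.read_state();L=W2D(s["eef_pos"]);print(s["clock"],s["eef_rot"],L,s["wrist_force"],s["finger_gap"])
p,d=manip.camera("wrist");cv2.imwrite("pics/w17.png",p[:,:,::-1])
plan([D2W(-1,-149.5,54)],0.6,np.pi/2+A,[5])
E
```

```text
22.7 [-3.14092897e+00 -1.16244823e-04  1.76007909e+00] [  -1.09157092 -148.3753929   142.75207567] [0.70777865 0.26670819 0.55766344] 56.422195759221566
[[0.6,[-0.02,-0.0,1.8],-0.0],[0.6,[-0.02,-0.01,1.8],-0.0],[0.6,[-0.02,-0.0,1.79],-0.0],[0.6,[-0.02,-0.01,1.8],-0.0],[0.6,[-0.02,0.0,1.8],-0.0]]
end [684.1 106.   54. ] 1.76
```

View pics/w17.png

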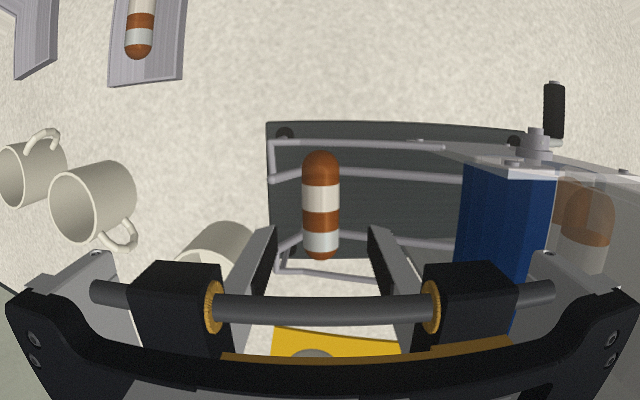

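The tube is between the fingers at (320,205). Descending the remaining 88 mm.

Emit:
{"op": "arm_command", "data": {"steps": [[0.6,[0,0,1.8],0],[0.6,[0,0,2.2],0],[0.6,[0,0,2.2],0],[0.6,[0,0,1.8],0],[0.6,[0,0,0.6],0]]}}

```text
clock: 23.17
eef_pos: [683.4, 106.9, 55.6]
eef_rot: [-3.14, -0.0, 1.76]
wrist_force: [1.2, 0.4, -0.8]
finger_gap: 56.7
```

Emit:
{"op": "arm_command", "data": {"steps": [[0.6,[0,0,0],0],[0.2,[0,0,0],0],[0.2,[0,0,0],0],[0.2,[0,0,0],0],[0.2,[0,0,0],0]], "force": 12}}

```text
clock: 23.58
eef_pos: [684.9, 107.1, 57.8]
eef_rot: [3.14, 0.0, 1.76]
wrist_force: [0.1, -2.0, 0.3]
finger_gap: 33.2
```

Emit:
{"op": "arm_command", "data": {"steps": [[0.2,[0,0,0],0],[0.2,[0,0,0],0]], "force": 15}}

```text
clock: 23.75
eef_pos: [684.8, 106.9, 57.5]
eef_rot: [3.14, 0.0, 1.76]
wrist_force: [-0.2, -1.7, 4.9]
finger_gap: 31.8
```

```bash
python3 - <<'E'
from h import *
s=manip.read_state();L=W2D(s["eef_pos"]);print(s["clock"],s["eef_rot"],L,s["wrist_force"],s["finger_gap"])
E
```

```text
23.75 [3.14031599e+00 2.77001536e-04 1.75988054e+00] [  -0.16737947 -148.7119075    57.47460503] [-0.20641147 -1.69123844  4.8517973 ] 31.758069885288556
```

The grip is 4.5 mm above the tips, a bit shallow. I'll regrip 3 mm lower.

Emit:
{"op": "arm_command", "data": {"steps": [[0.42,[0,0,0],0],[0.42,[0,0,0.3],0],[0.42,[0,0,0],0],[0.2,[0,0,0],0],[0.2,[0,0,0],0]], "force": 12}}

```text
clock: 24.17
eef_pos: [684.3, 107.0, 53.3]
eef_rot: [-3.141, 0.0, 1.76]
wrist_force: [-0.4, -1.1, -0.6]
finger_gap: 31.7
```

Emit:
{"op": "arm_command", "data": {"steps": [[0.2,[0,0,0],0],[0.2,[0,0,0],0],[0.2,[0,0,0],0]], "force": 15}}

```text
clock: 24.42
eef_pos: [684.4, 107.1, 53.5]
eef_rot: [-3.141, -0.0, 1.76]
wrist_force: [0.2, 1.0, -0.9]
finger_gap: 31.9
```

Emit:
{"op": "arm_command", "data": {"steps": [[0.2,[0,0,-1.0],0],[0.2,[0,0,-2.5],0],[0.2,[0,0,-3.0],0],[0.2,[0,0,-3.0],0],[0.2,[0,0,-2.0],0]]}}

```text
clock: 24.83
eef_pos: [685.0, 107.1, 172.8]
eef_rot: [3.138, 0.0, 1.76]
wrist_force: [-0.5, -0.8, -0.1]
finger_gap: 31.5
```

```bash
python3 - <<'E'
from h import *
s=manip.read_state();print(s["clock"],s["eef_rot"],s["eef_pos"],s["wrist_force"],s["finger_gap"])
plan([[511,-350,170]],0.2,np.pi/2+np.radians(16.8),[15])
E
```

```text
24.8333 [3.13802485e+00 2.78967648e-04 1.76001396e+00] [684.95127625 107.14875124 172.82833454] [-0.51933005 -0.77419358 -0.08440244] 31.516703880685373
[[0.2,[-2.78,-1.71,0.02],-0.007],[0.2,[-2.76,-1.73,0.02],-0.007],[0.2,[-2.75,-1.75,0.02],-0.007],[0.2,[-2.74,-1.77,0.02],-0.007],[0.2,[-2.72,-1.79,0.01],-0.007]]
[[0.2,[-2.72,-1.81,0.02],-0.007],[0.2,[-2.7,-1.83,0.02],-0.007],[0.2,[-2.69,-1.85,0.02],-0.007],[0.2,[-2.67,-1.86,0.02],-0.007],[0.2,[-2.66,-1.88,0.02],-0.007]]
[[0.2,[-2.65,-1.91,0.02],-0.007],[0.2,[-2.64,-1.92,0.02],-0.007],[0.2,[-2.62,-1.94,0.02],-0.007],[0.2,[-2.61,-1.95,0.01],-0.007],[0.2,[-2.59,-1.98,0.02],-0.007]]
end [ 511. -350.  170.] 1.865
```

Emit:
{"op": "arm_command", "data": {"steps": [[0.2,[-1.4,-0.9,0],-0.007],[0.2,[-2.8,-1.7,0],-0.007],[0.2,[-2.8,-1.8,0],-0.007],[0.2,[-2.8,-1.8,0],-0.007],[0.2,[-2.7,-1.8,0],-0.007]]}}

```text
clock: 25.25
eef_pos: [630.8, -32.9, 169.5]
eef_rot: [3.141, 0.0, 1.796]
wrist_force: [0.1, 0.3, -1.2]
finger_gap: 31.6
```

Emit:
{"op": "arm_command", "data": {"steps": [[0.2,[-2.7,-1.8,0],-0.007],[0.2,[-2.7,-1.8,0],-0.007],[0.2,[-2.7,-1.8,0],-0.007],[0.2,[-2.7,-1.9,0],-0.007],[0.2,[-2.7,-1.9,0],-0.007]]}}

```text
clock: 25.67
eef_pos: [573.2, -185.9, 169.6]
eef_rot: [3.141, 0.001, 1.83]
wrist_force: [0.1, 0.6, -1.1]
finger_gap: 31.7
```

Emit:
{"op": "arm_command", "data": {"steps": [[0.2,[-2.6,-1.9,0],-0.007],[0.2,[-2.6,-1.9,0],-0.007],[0.2,[-2.6,-1.9,0],-0.007],[0.2,[-2.6,-1.9,0],-0.007],[0.2,[-2.0,-1.5,0],-0.007]]}}

```text
clock: 26.08
eef_pos: [518.6, -330.6, 169.6]
eef_rot: [3.141, 0.001, 1.864]
wrist_force: [0.3, 0.7, -0.8]
finger_gap: 31.7
```

```bash
python3 - <<'E'
from h import *
s=manip.read_state();print(s["clock"],s["eef_rot"],s["eef_pos"],s["wrist_force"],s["finger_gap"])
plan([[511,-350,85]],0.2,np.pi/2+np.radians(16.8),[4])
E
```

```text
26.0833 [3.14119161e+00 8.02134053e-04 1.86437551e+00] [ 518.64098319 -330.58900992  169.55989103] [ 0.34373317  0.71724764 -0.78559202] 31.651964636911437
[[0.2,[-0.41,-0.32,2.11],0.0],[0.2,[-0.41,-0.33,2.12],0.0],[0.2,[-0.41,-0.32,2.11],0.0],[0.2,[-0.41,-0.32,2.12],0.0]]
end [ 511. -350.   85.] 1.864
```

Emit:
{"op": "arm_command", "data": {"steps": [[0.2,[-1.0,-0.7,1.5],0],[0.2,[0,0,2.5],0],[0.2,[0,0,2.5],0],[0.2,[0,0,1.5],0],[0.2,[0,0,0],0]]}}

```text
clock: 26.5
eef_pos: [514.7, -339.3, 85.9]
eef_rot: [-3.139, -0.004, 1.865]
wrist_force: [-0.1, -0.1, -1.1]
finger_gap: 31.7
```

Emit:
{"op": "arm_command", "data": {"steps": [[0.2,[0,0,0],0],[0.2,[0,0,0],0]]}}

```text
clock: 26.67
eef_pos: [516.5, -340.4, 90.4]
eef_rot: [3.14, 0.002, 1.865]
wrist_force: [-0.5, 0.5, -0.8]
finger_gap: 31.5
```

```bash
python3 - <<'E'
from h import *
s=manip.read_state();print(s["clock"],s["eef_rot"],s["eef_pos"],s["wrist_force"],s["finger_gap"])
p,d=manip.camera("wrist");cv2.imwrite("pics/w18.png",p[:,:,::-1])
plan([[511,-350,30]],0.2,np.pi/2+np.radians(16.8),[4])
E
```

```text
26.6667 [3.14031786e+00 1.76145642e-03 1.86511324e+00] [ 516.52310743 -340.41802608   90.41276942] [-0.46409345  0.45480234 -0.80195065] 31.45395394070325
[[0.2,[-0.19,-0.2,1.51],0.0],[0.2,[-0.19,-0.21,1.51],0.0],[0.2,[-0.18,-0.2,1.52],0.0],[0.2,[-0.19,-0.2,1.51],0.0]]
end [ 511. -350.   30.] 1.865
```

View pics/w18.png

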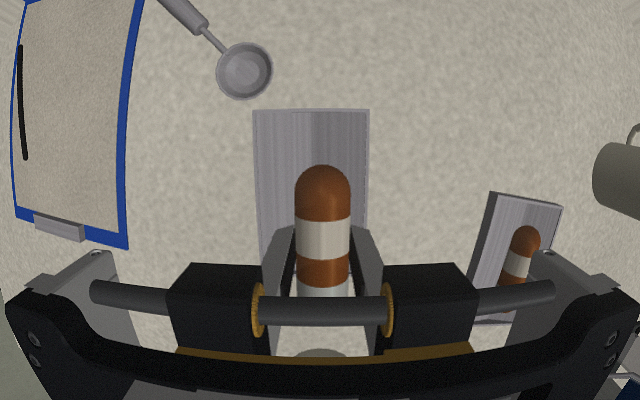

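The right tray's near rim is at row 110, columns 253-369, so its centre (311) is left of the tube (322). That matches the 8 mm still to go; I'll check it numerically.

```bash
python3 - <<'E'
from h import *
s=manip.read_state();P=wray([(253,110.5),(369,110.5),(311,110)],17,s);a=np.radians(16.8);print(np.linalg.norm(P[0]-P[1]),P[2,:2]+75*np.array([np.cos(a),np.sin(a)]))
print(s["eef_pos"])
E
```

```text
94.85467920494133 [ 513.91525692 -350.39049301]
[ 516.58862853 -340.4348843    90.48891302]
```

Emit:
{"op": "arm_command", "data": {"steps": [[0.2,[-0.4,-0.4,1.5],0],[0.2,[-0.4,-0.4,1.5],0],[0.2,[0,0,1.5],0],[0.2,[0,0,1.2],0],[0.2,[0,0,0],0]]}}

```text
clock: 27.13
eef_pos: [510.0, -349.5, 30.2]
eef_rot: [-3.14, -0.002, 1.865]
wrist_force: [-0.8, 1.0, -1.7]
finger_gap: 32.0
```

```bash
python3 - <<'E'
from h import *
s=manip.read_state();print(s["clock"],s["eef_rot"],s["eef_pos"],s["wrist_force"],s["finger_gap"])
plan([[511.5,-349.5,20]],0.2,np.pi/2+np.radians(16.8),[2])
E
```

```text
27.1333 [-3.14036931e+00 -1.78184406e-03  1.86502098e+00] [ 510.02628489 -349.49646861   30.16289337] [-0.83723114  1.00699459 -1.74365098] 31.957139950843143
[[0.2,[-0.02,0.07,0.51],0.001],[0.2,[-0.02,0.07,0.51],0.001]]
end [ 511.5 -349.5   20. ] 1.863
```

Emit:
{"op": "arm_command", "data": {"steps": [[0.2,[0,0,0.6],0],[0.2,[0,0,0.5],0],[0.2,[0,0,0.3],0],[0.2,[0,0,0],0]]}}

```text
clock: 27.47
eef_pos: [510.5, -349.9, 17.3]
eef_rot: [-3.141, -0.0, 1.865]
wrist_force: [-0.2, 0.2, -0.6]
finger_gap: 31.4
```

Emit:
{"op": "arm_command", "data": {"steps": [[0.2,[0,0,0.15],0],[0.2,[0,0,0.1],0],[0.2,[0,0,0],0]]}}

```text
clock: 27.72
eef_pos: [510.6, -350.0, 15.1]
eef_rot: [3.142, 0.0, 1.865]
wrist_force: [0.6, 0.9, -0.8]
finger_gap: 31.4
```

Emit:
{"op": "arm_command", "data": {"steps": [[0.2,[0,0,0.1],0],[0.2,[0,0,0],0]]}}

```text
clock: 27.88
eef_pos: [510.6, -350.0, 14.1]
eef_rot: [3.142, 0.0, 1.865]
wrist_force: [0.3, 0.8, 0.4]
finger_gap: 31.7
```

Emit:
{"op": "arm_command", "data": {"steps": [[0.2,[0,0,0.05],0],[0.2,[0,0,0],0]]}}

```text
clock: 28.05
eef_pos: [510.6, -350.1, 13.8]
eef_rot: [3.141, 0.0, 1.865]
wrist_force: [-0.5, 0.9, 0.6]
finger_gap: 31.4
```

In light contact with the floor. Opening.

Emit:
{"op": "arm_command", "data": {"steps": [[0.36,[0,0,0],0],[0.4,[0,0,0],0],[0.45,[0,0,-0.1],0],[0.45,[0,0,0],0]]}}

```text
clock: 28.38
eef_pos: [510.6, -350.1, 14.8]
eef_rot: [3.141, 0.0, 1.865]
wrist_force: [0.3, -0.4, 0.2]
finger_gap: 42.2
```

Emit:
{"op": "arm_command", "data": {"steps": [[0.45,[0,0,-0.8],0],[0.45,[0,0,-2.0],0],[0.5,[0,0,-3.5],0],[0.6,[0,0,-4.0],0],[0.6,[0,0,-4.0],0]]}}

```text
clock: 28.8
eef_pos: [510.2, -349.7, 159.6]
eef_rot: [-3.141, -0.0, 1.865]
wrist_force: [1.2, -0.8, 0.4]
finger_gap: 55.3
```

Emit:
{"op": "arm_command", "data": {"steps": [[0.6,[-3.0,-3.0,-2.0],0],[0.6,[-3.0,-3.0,0],0],[0.6,[-3.0,-3.0,0],0],[0.6,[-3.0,-3.0,0],0],[0.6,[-3.0,-2.0,0],0]]}}

```text
clock: 29.22
eef_pos: [459.0, -476.2, 177.6]
eef_rot: [-3.081, 0.048, 1.744]
wrist_force: [0.1, -0.9, 0.1]
finger_gap: 56.2
```

Emit:
{"op": "arm_command", "data": {"steps": [[0.6,[-3.0,0,0],0],[0.6,[-3.0,0,0],0],[0.6,[-2.0,0,0],0],[0.6,[0,0,0],0]]}}

```text
clock: 29.55
eef_pos: [485.1, -543.0, 178.2]
eef_rot: [-3.069, 0.06, 1.709]
wrist_force: [-0.4, 0.2, -0.6]
finger_gap: 56.0
```

```bash
python3 - <<'E'
from h import *
s=manip.read_state();print(s["clock"],s["eef_pos"],s["wrist_force"])
q,d2=manip.camera("scene");cv2.imwrite("pics/s19.png",q[:,:,::-1])
p,d=manip.camera("top");cv2.imwrite("pics/t19.png",cv2.resize(p[100:270,180:450,::-1],None,fx=2.9,fy=2.9,interpolation=cv2.INTER_CUBIC))
im=p.astype(int);A0=((im[:,:,0]-im[:,:,2])>40).astype(np.uint8);A0[:180]=0;A0[265:]=0;A0[:,:325]=0;A0[:,450:]=0
for lo,hi in((325,385),(385,450)):
    m=A0.copy();m[:,:lo]=0;m[:,hi:]=0;v,u=np.nonzero(m);print("tube",cv2.minAreaRect(ray_plane("top",np.c_[u,v],30)[:,:2].astype(np.float32)))
m=((im[:,:,2]-im[:,:,0])>-3).astype(np.uint8)|A0;m[:180]=0;m[265:]=0;m[:,:320]=0;m[:,450:]=0
cs,_=cv2.findContours(cv2.morphologyEx(m,cv2.MORPH_OPEN,np.ones((3,3),np.uint8)),0,1)
for c in cs:
    if cv2.contourArea(c)>700: print("tray",cv2.minAreaRect(ray_plane("top",c[:,0,:],15)[:,:2].astype(np.float32)))
for u,v in((352,222),(421,228)):
    print(back("top",[(u+i,v+j) for i in(-2,0,2) for j in(-2,0,2)],np.array([d[v+j,u+i] for i in(-2,0,2) for j in(-2,0,2)]))[:,2].max())
E
```

```text
29.55 [ 485.05154031 -543.04951274  178.19246659] [-0.40978084  0.21553451 -0.59940003]
tube ((522.2611083984375, -124.1731948852539), (91.62004852294922, 25.356494903564453), 9.240039825439453)
tube ((510.4446105957031, -348.6679382324219), (92.06761169433594, 26.567426681518555), 16.546630859375)
tray ((509.7305603027344, -349.8623352050781), (146.39337158203125, 96.54058074951172), 16.902183532714844)
tray ((522.50048828125, -125.8039779663086), (145.79324340820312, 92.6956787109375), 8.94873332977295)
39.64456100572376
42.23067452332512
```

View pics/t19.png

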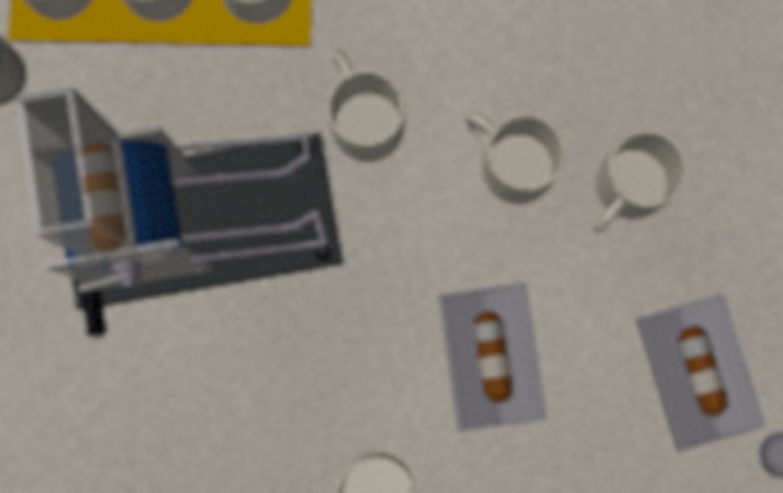

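View pics/s19.png

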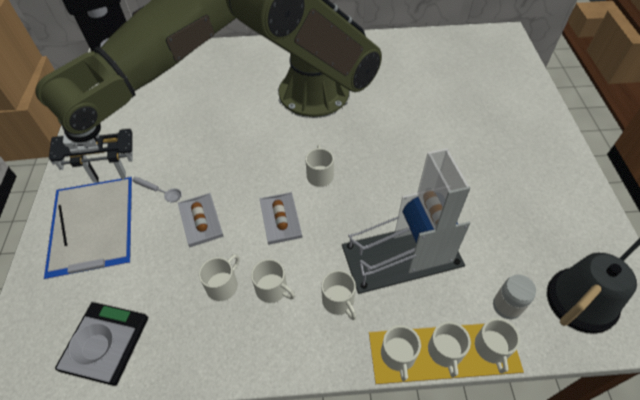

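Both tubes lie in the middle of their trays and the rest is empty. Tubes 3 and 4 are in the dispenser, the cups are where they stood, and the arm is clear. Handing in.

```bash
python3 - <<'E'
from cell import manip
print(manip.read_state()["joints"],abs(manip.read_state()["qd"]).max());print(manip.sign_off())
E
```

```text
[-0.85564096  0.73075634  0.94900632 -0.09366601  1.45195374 -2.5538993 ] 0.033284706774512784
the job is handed in; nothing more can be done
None
```

Both doses are set out: tube 1 lies in the left tray and tube 2 in the right. I turned each out with the crank at about 0.85 rad/s, carried it over, and lowered it to the tray floor before opening the fingers. The rest was clear before the second tube came out. The job was handed in at about 29.7 s of the 72 s.

**Last checks:** From the top camera, each tube is within about 2 mm of its tray's middle and within 0.4° of lengthwise. The trays sit where they stood. The cups looked unmoved in the pictures, and tubes 3 and 4 are still in the dispenser.

**What went wrong or disagreed:**
- **Joint 6 range:** at hand-in joint 6 read -2.554 rad, against a stated limit of -2.55. My last retreat move drove it to its end stop. This may count as passing the joint range.
- **Wrong turn at the start:** I had the sign of the tool turn reversed, which cost about 5 s. Nothing was touched.
- **First tube contact:** it met the tray floor with 14.7 N before I eased off. The second met it with under 2 N.
- **Hand not tilted:** the moves cannot tilt the hand, so I held the crank handle near its outer end from straight above instead of at 30°.

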